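# Sanitise the mugs with the UV wand and put their lids on

### The job

Sanitise the mugs on the desk for the night: lift the UV wand off its hook and hold it still, pointing straight down over the middle of each mug's mouth and about 4 cm above the rim, for four seconds each - the black mug first, then blue, yellow and green, whichever of them are there - and hang the wand back on its hook. Then lift the lids off the rack and set on each mug the lid of its own colour so that it sits seated and level; a lid whose mug is not there stays hanging. Leave the other things on the desk where they are, and the cash box shut.

Things in the scene. Friction and masses are not known exactly. Their poses are not given: they have to be found in the camera images.
- wand: White UV wand, 140 g: cylinder 46 wide, 60 mm tall, violet lamp at its lower end; on top an upright arch handle, z 60 to 100 mm, 38 wide along y, 16 thick along x, its window (24 wide, z 60 to 92, open along x) over the hook rod; it hangs by the window's top (z 92). Grip across the 38 mm at about z 86. Origin: centre of the underside (lamp), z up
- wand_hook (a point): where the wand hangs: top of a 7 mm hook rod, 203.5 mm above the desk, on a fixed steel stand. The rod runs along x of this frame from the post (14 mm thick, 200 mm tall) at x = +78 mm to x = -37 mm (nearer the robot), where its end is bent up 9 mm above the rod's top
- rack: fixed steel lid rack, origin on the desk under the middle of its hanging places: crossbar along y at x = +75, height 200 mm, on thin posts at y = -215 and +215 mm; four 7 mm hook rods (axis 200 mm high, y = -165, -55, 55, 165 mm) run from it to -x (the robot) to x = -37 mm, where the ends are bent up 9 mm above the rod's top
- mug_black: black ceramic mug, loose: 82 mm across, 90 mm tall, wall 4 mm (mouth 74 mm across), handle on its +y side reaching 78 mm from the axis. Origin: centre of its underside, z up. 320 g. May be absent (None)
- mug_black_rim (a point): centre of the black mug's mouth, level with its rim, 90 mm above its underside
- lid_black: black mug lid, 90 g, hanging on any of the rack's hooks: plug 66 wide, 8 mm deep (goes in the mug's mouth), flange 94 wide, z 8 to 13 mm (lies on the rim), on top an arch handle, z 13 to 53, 38 wide along y, 16 thick along x, window 24 wide, z 13 to 45, open along x; hangs by the window's top (z 45). Grip across the 38 mm at about z 39. Origin: plug's underside, z up
- mug_blue: blue ceramic mug, loose: 82 mm across, 90 mm tall, wall 4 mm (mouth 74 mm across), handle on its +y side reaching 78 mm from the axis. Origin: centre of its underside, z up. 320 g. May be absent (None)
- mug_blue_rim (a point): centre of the blue mug's mouth, level with its rim, 90 mm above its underside
- lid_blue: blue mug lid, 90 g, hanging on any of the rack's hooks: plug 66 wide, 8 mm deep (goes in the mug's mouth), flange 94 wide, z 8 to 13 mm (lies on the rim), on top an arch handle, z 13 to 53, 38 wide along y, 16 thick along x, window 24 wide, z 13 to 45, open along x; hangs by the window's top (z 45). Grip across the 38 mm at about z 39. Origin: plug's underside, z up
- mug_yellow: yellow ceramic mug, loose: 82 mm across, 90 mm tall, wall 4 mm (mouth 74 mm across), handle on its +y side reaching 78 mm from the axis. Origin: centre of its underside, z up. 320 g. May be absent (None)
- mug_yellow_rim (a point): centre of the yellow mug's mouth, level with its rim, 90 mm above its underside
- lid_yellow: yellow mug lid, 90 g, hanging on any of the rack's hooks: plug 66 wide, 8 mm deep (goes in the mug's mouth), flange 94 wide, z 8 to 13 mm (lies on the rim), on top an arch handle, z 13 to 53, 38 wide along y, 16 thick along x, window 24 wide, z 13 to 45, open along x; hangs by the window's top (z 45). Grip across the 38 mm at about z 39. Origin: plug's underside, z up
- mug_green: green ceramic mug, loose: 82 mm across, 90 mm tall, wall 4 mm (mouth 74 mm across), handle on its +y side reaching 78 mm from the axis. Origin: centre of its underside, z up. 320 g. May be absent (None)
- mug_green_rim (a point): centre of the green mug's mouth, level with its rim, 90 mm above its underside
- lid_green: green mug lid, 90 g, hanging on any of the rack's hooks: plug 66 wide, 8 mm deep (goes in the mug's mouth), flange 94 wide, z 8 to 13 mm (lies on the rim), on top an arch handle, z 13 to 53, 38 wide along y, 16 thick along x, window 24 wide, z 13 to 45, open along x; hangs by the window's top (z 45). Grip across the 38 mm at about z 39. Origin: plug's underside, z up
- timer_base: blue plastic timer with a white dial, fixed on the desk, about 60 mm across: not part of the job
- infuser: stainless steel tea infuser ball, 44 mm across: not part of the job
- pen_tray: wooden pen tray 200 x 85 x 28 mm, fixed: not part of the job
- pen_0: red pen lying in the tray: not part of the job
- pen_1: black pen lying in the tray: not part of the job
- cash_lid (a joint): hinged red lid of the grey plastic cash box (160 x 200 x 75 mm), 0 = shut, grows as it opens (rad): not part of the job
- stapler: red and black stapler, 140 mm long: not part of the job
- tape: roll of amber tape, 60 mm across, 19 mm tall: not part of the job
Things that resemble listed ones, but are neither listed nor needed, are in the scene too. What is shaped like the mug_blue but pink or red is not meant.

How it is judged:
On the way, in this order (a step that is already met when the one before it is completed fails the run):
1. the wand has been lifted off its hook (horizontal distance between wand and wand_hook above 0.055 m and height (world z) of wand above 0.08 m), for 0.1 s.
2. the wand is held for 3 s, pointing straight down (within 0.2 rad) into the black mug's open mouth, within 20 mm of its centre and 10 to 75 mm above the rim (horizontal distance between wand and mug_black_rim below 0.02 m and z of wand in the frame of mug_black_rim between 0.01 and 0.075 m and angle between the z axis of wand and the z axis of mug_black, either way round below 0.2 rad and distance between lid_black and mug_black_rim above 0.05 m), for 3 s.
3. the wand is held for 3 s, pointing straight down (within 0.2 rad) into the blue mug's open mouth, within 20 mm of its centre and 10 to 75 mm above the rim (horizontal distance between wand and mug_blue_rim below 0.02 m and z of wand in the frame of mug_blue_rim between 0.01 and 0.075 m and angle between the z axis of wand and the z axis of mug_blue, either way round below 0.2 rad and distance between lid_blue and mug_blue_rim above 0.05 m), for 3 s.
4. the wand is held for 3 s, pointing straight down (within 0.2 rad) into the yellow mug's open mouth, within 20 mm of its centre and 10 to 75 mm above the rim (horizontal distance between wand and mug_yellow_rim below 0.02 m and z of wand in the frame of mug_yellow_rim between 0.01 and 0.075 m and angle between the z axis of wand and the z axis of mug_yellow, either way round below 0.2 rad and distance between lid_yellow and mug_yellow_rim above 0.05 m), for 3 s.
5. the wand is held for 3 s, pointing straight down (within 0.2 rad) into the green mug's open mouth, within 20 mm of its centre and 10 to 75 mm above the rim (horizontal distance between wand and mug_green_rim below 0.02 m and z of wand in the frame of mug_green_rim between 0.01 and 0.075 m and angle between the z axis of wand and the z axis of mug_green, either way round below 0.2 rad and distance between lid_green and mug_green_rim above 0.05 m), for 3 s.
6. the wand hangs on its hook again, let go, while the lids still hang on the rack (x of wand in the frame of wand_hook between -0.045 and 0.065 m and y of wand in the frame of wand_hook between -0.015 and 0.015 m and z of wand in the frame of wand_hook between -0.1 and -0.084 m and angle between wand's own z axis and vertical below 0.2 rad and linear speed of wand below 0.03 m/s and contact force between wand and the fingers below 0.1 N and x of lid_black in the frame of rack between -0.045 and 0.065 m and y of lid_black in the frame of rack between -0.2 and 0.2 m and z of lid_black in the frame of rack between 0.1505 and 0.1665 m and x of lid_blue in the frame of rack between -0.045 and 0.065 m and y of lid_blue in the frame of rack between -0.2 and 0.2 m and z of lid_blue in the frame of rack between 0.1505 and 0.1665 m and x of lid_yellow in the frame of rack between -0.045 and 0.065 m and y of lid_yellow in the frame of rack between -0.2 and 0.2 m and z of lid_yellow in the frame of rack between 0.1505 and 0.1665 m and x of lid_green in the frame of rack between -0.045 and 0.065 m and y of lid_green in the frame of rack between -0.2 and 0.2 m and z of lid_green in the frame of rack between 0.1505 and 0.1665 m), for 0.3 s.
At the end, for the whole second after the job is handed in: Every mug that is there stands upright with the lid of its own colour seated on it (centred within 8 mm, flange within 4 mm of the rim, level with it within 0.05 rad); a lid whose mug is absent hangs on a rack hook; the wand hangs on its own hook; the cash box is shut; all are let go and at rest (x of wand in the frame of wand_hook between -0.045 and 0.065 m and y of wand in the frame of wand_hook between -0.015 and 0.015 m and z of wand in the frame of wand_hook between -0.1 and -0.084 m and angle between wand's own z axis and vertical below 0.2 rad and linear speed of each of wand, mug_black, lid_black, mug_blue, lid_blue, mug_yellow, lid_yellow, mug_green, lid_green below 0.03 m/s and horizontal distance between lid_black and mug_black_rim below 0.008 m and z of lid_black in the frame of mug_black_rim between -0.012 and -0.004 m and angle between the z axis of lid_black and the z axis of mug_black, either way round below 0.05 rad and angle between each of mug_black, mug_blue, mug_yellow, mug_green's own z axis and vertical below 0.1 rad and (distance between lid_black and mug_black_rim below 0.02 m or (x of lid_black in the frame of rack between -0.045 and 0.065 m and y of lid_black in the frame of rack between -0.2 and 0.2 m and z of lid_black in the frame of rack between 0.1505 and 0.1665 m)) and horizontal distance between lid_blue and mug_blue_rim below 0.008 m and z of lid_blue in the frame of mug_blue_rim between -0.012 and -0.004 m and angle between the z axis of lid_blue and the z axis of mug_blue, either way round below 0.05 rad and (distance between lid_blue and mug_blue_rim below 0.02 m or (x of lid_blue in the frame of rack between -0.045 and 0.065 m and y of lid_blue in the frame of rack between -0.2 and 0.2 m and z of lid_blue in the frame of rack between 0.1505 and 0.1665 m)) and horizontal distance between lid_yellow and mug_yellow_rim below 0.008 m and z of lid_yellow in the frame of mug_yellow_rim between -0.012 and -0.004 m and angle between the z axis of lid_yellow and the z axis of mug_yellow, either way round below 0.05 rad and (distance between lid_yellow and mug_yellow_rim below 0.02 m or (x of lid_yellow in the frame of rack between -0.045 and 0.065 m and y of lid_yellow in the frame of rack between -0.2 and 0.2 m and z of lid_yellow in the frame of rack between 0.1505 and 0.1665 m)) and horizontal distance between lid_green and mug_green_rim below 0.008 m and z of lid_green in the frame of mug_green_rim between -0.012 and -0.004 m and angle between the z axis of lid_green and the z axis of mug_green, either way round below 0.05 rad and (distance between lid_green and mug_green_rim below 0.02 m or (x of lid_green in the frame of rack between -0.045 and 0.065 m and y of lid_green in the frame of rack between -0.2 and 0.2 m and z of lid_green in the frame of rack between 0.1505 and 0.1665 m)) and value of joint cash_lid below 0.15 rad); the robot touches nothing.
It fails at once if a bystander (infuser ball, stapler, tape roll, a pen) is shoved more than 40 mm (distance of any of infuser, stapler, tape, pen_0, pen_1 from where it was at the start of the episode above 0.04 m).
It fails at once if the cash box is opened (value of joint cash_lid above 0.3 rad).
Of mug_black, mug_blue, mug_yellow, mug_green only 3 to 4 are there at a start; the rules pass over those that are not, and their reading is None.
At some moment in a run one of mug_black, mug_blue, mug_yellow, mug_green may be knocked a few centimetres aside while the robot is not near it.
It also fails if it takes over 210 s, if anything falls off the work surface, if the arm or the gripper's body presses on something with over 40 N, if the wrist force passes 120 N, or if a joint passes its speed limit or range.

### The arm

A 6-joint arm with a two-finger parallel gripper is mounted at the origin on the work surface. World frame = base frame: x ahead of the robot, y to its left, z up, the work surface at z = 0. Lengths are in m, angles in rad, forces in N, time in s.
With the tool pointing down it reaches from about 0.25 to 0.8 m from the base axis. Payload 3.9 kg.
Tool frame: the origin (TCP) lies on the centre line of the jaws, within the pads' length; the fingertips stand tip_extent ahead of it and the grasp point (between the pads) lies 2 mm behind it (tip_extent is the distance from the TCP to the fingertips, in m); z points along the fingers, y is the line along which they close (so a half turn about z gives the same grasp; the last joint's range is limited). The gripper opens to 85 mm and grips with 20 to 120 N. Pads are 22 mm wide; open, the fingers measure 114 mm over their backs; the gripper's body (76 mm by 85 mm) begins 54 mm behind the grasp point. The pads swing forward as they close: fully open they stand 13 mm farther back than shut.
Start: joints at [1.161, 0.26, -0.138, 1.173, 0, 1.571], TCP at [0.209, 0.482, 0.248] pointing down, gripper open.
Joint ranges: [-2.78, 2.78], [-0.83, 1.72], [-1.28, 1.37], [-1.9, 2.12], [-1.57, 1.48], [-3.14, 3.14]. Speed limits (rad/s): [2.57, 2.57, 3.14, 3.14, 3.14, 3.14].

### API

Orientations are given as a unit quaternion [x, y, z, w].
In Python, from rig import read_state, capture, close_job, tip_extent gives the robot as it stands.
- The arm moves only by the tool jog_arm, never from a script. Its argument "increments" is a list of rows, each a list of 2 entries, a list of its own where there are three numbers: the shift along the world's x, y, z as a fraction of full scale, then the turn, a rotation vector about the world's x, y, z as a fraction of full scale. In form: [[[tx, ty, tz], [wx, wy, wz]], ...]. A call has 1 to 10 rows; each row shifts and turns the commanded pose from where the row before left it; what a row does not reach is not made up. Full scale, the value 1, is 0.2 m for a shift and 45 degrees for a turn. A row lasts 1/12 s, in which the tool goes at most 41.7 mm and 7.16 degrees, less where a joint would pass 70% of its speed; a pose out of reach is approached as far as the arm can. A call with a number of a shift or a turn outside -1 to 1 is refused whole. A call with a gripper value outside its range is refused whole. "gripper" is the closure, from -1 (fully open) to 1 (shut), set as the call begins (left out, the last holds). The fingers move at their own pace and stop on an object; "force" is the grip in N (left out, the last holds). Time passes only in rows, so rows that do not move let the fingers close. It gives the time, the measured TCP pose, the force, the opening and the grip force at its end, in the units of the state.
- read_state(): the state, without advancing time (a new reading comes with each control period).
- capture(name): name is "side" or "top"; returns a dict with "img" (400x640x3 uint8, blue, green, red), "mtx" (3x3 intrinsics, pixels), "rvec" (rotation vector, rad) and "tvec" (3), from world to camera coordinates, as OpenCV has them. Camera axes: x right, y down, z forward; pixel columns grow to the right and rows downward; lengths in m; the calibration is good to about 2 mm. A picture is of the moment at which its call begins. There is no depth.
- close_job(): hands the job in; it is judged then, once.
The state is a dict: "clock": time; "qpos": joint angles; "joint_vel": joint speeds; "effort": joint torques, N m; "ee_pos": TCP position; "tcp_rot": TCP orientation; "contact_force": force on the tool from outside, world axes, zero at the start; "torque": the same for the moment, N m; "gripper_width": opening from 0.0 (shut) to 1.0 (fully open); "grasp_force": force on a finger pad.
Only numpy, scipy, OpenCV 4.12 (cv2) and the standard library are available. Lean on these libraries where they do the work, as an engineer would, in place of code of your own. Each camera call takes 0.05 s, during which the arm holds its last target. There are 200 camera calls.

## Working session

There is one attempt and no reset: what is moved stays moved. The work goes in short steps, Python scripts to look and compute and a tool call to move; the robot and the scene stay as the last step left them, time stands still between calls to the robot, and variables do not carry over. Pictures are saved under pics/ and viewed, at most 14 in all, crops included, and the job is handed in when it is done.

Besides the shell and the picture viewer there is one more tool, called after "Request:" as name(argument=value, ...) on one line, values as JSON. jog_arm: Moves the arm, as the interface text tells. Its arguments: {"type":"object","properties":{"increments":{"type":"array"},"gripper":{"type":"number"},"force":{"type":"number"}},"required":["increments"]}

```bash
mkdir -p pics
python3 - <<'E'
from rig import *
import cv2
for n in("side","top"):
    c=capture(n); cv2.imwrite(f"pics/{n}0.png",c["img"]); print(n,c["mtx"],c["rvec"],c["tvec"])
print(read_state()); print(tip_extent)
E
```

```text
side [[481.99253228   0.         320.98900219]
 [  0.         481.99253228 190.07553385]
 [  0.           0.           1.        ]] [ 2.27992408 -0.09661057  0.05850674] [-0.410689    0.13845731  1.50957194]
top [[362.69950129   0.         322.89506414]
 [  0.         362.69950129 197.58169315]
 [  0.           0.           1.        ]] [ 2.17868332 -2.22191714  0.10755754] [-0.00312341  0.41406656  1.1473517 ]
{'clock': 0.1, 'qpos': array([ 1.16100475e+00,  2.60615773e-01, -1.39244742e-01,  1.17270080e+00,
       -3.84053823e-05,  1.57083020e+00]), 'joint_vel': array([-0.00022086, -0.00118792,  0.0031716 , -0.00090965,  0.00153445,
       -0.00038034]), 'effort': array([ 6.53834995e-04, -4.06508267e+01,  2.54527438e+01,  1.00361364e-02,
        1.16710703e-04, -1.10921810e-06]), 'ee_pos': array([0.20894721, 0.48099096, 0.24754768]), 'tcp_rot': array([ 2.03481612e-01,  9.79078370e-01, -8.67942340e-04, -1.60740714e-04]), 'contact_force': array([-0.23069572, -0.60136737,  0.52063529]), 'torque': array([ 0.00785084, -0.00408481,  0.0319624 ]), 'grasp_force': 0.0, 'gripper_width': 0.998169386597959}
0.017
```

View pics/side0.png

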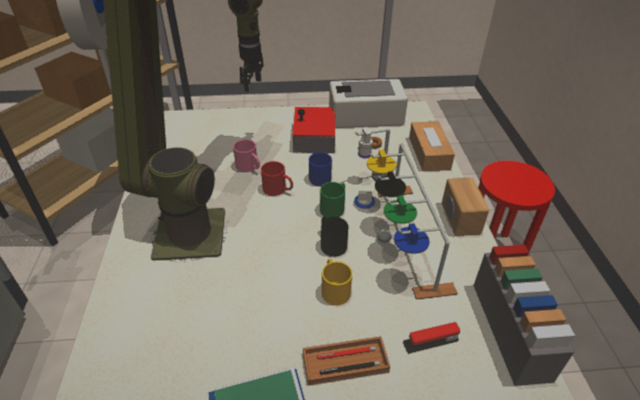

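View pics/top0.png

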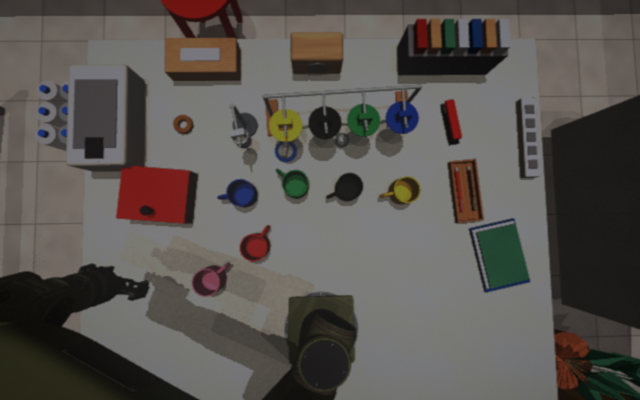

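All four mugs are there. In the top view: blue (240,193), green (294,183), black (347,187), yellow (404,190). The red (255,245) and pink (209,280) mugs are decoys. The wand is near (242,125). The lids, left to right, are yellow (286,124), black (325,122), green (364,120) and blue (402,117).

```bash
cat > h.py <<'E'
import numpy as np, cv2
from rig import *
def cam(c):
    R=cv2.Rodrigues(c["rvec"])[0]; t=np.ravel(c["tvec"]); return R,t,-R.T@t
def ray(c,uv):
    R,t,C=cam(c); d=R.T@np.linalg.inv(c["mtx"])@np.array([uv[0],uv[1],1.]); return C,d/np.linalg.norm(d)
def onz(c,uv,z):
    C,d=ray(c,uv); return C+d*(z-C[2])/d[2]
def tri(c1,u1,c2,u2):
    C1,d1=ray(c1,u1);C2,d2=ray(c2,u2)
    s=np.linalg.lstsq(np.c_[d1,-d2],C2-C1,rcond=None)[0]
    a=C1+d1*s[0];b=C2+d2*s[1]; return (a+b)/2,np.linalg.norm(a-b)
def proj(c,p): return cv2.projectPoints(np.array([p],float),c["rvec"],c["tvec"],c["mtx"],None)[0].ravel()
E
python3 - <<'E'
from h import *
t=capture("top");s=capture("side")
for c in(t,s):print(cam(c)[2])
i=t["img"]; j=s["img"]
def crop(im,x0,y0,x1,y1,k):return cv2.resize(im[y0:y1,x0:x1],None,fx=k,fy=k,interpolation=cv2.INTER_CUBIC)
cv2.imwrite("pics/tc.png",np.clip(crop(i,215,80,425,215,3.8)*1.6,0,255))
cv2.imwrite("pics/sc.png",np.clip(crop(j,290,115,470,310,3)*1.4,0,255))
E
```

```text
[0.33466467 0.0233338  1.17274545]
[ 0.30375674 -1.08542752  1.09371947][ WARN:0@1.314] global loadsave.cpp:1063 imwrite_ Unsupported depth image for selected encoder is fallbacked to CV_8U.
```

View pics/tc.png

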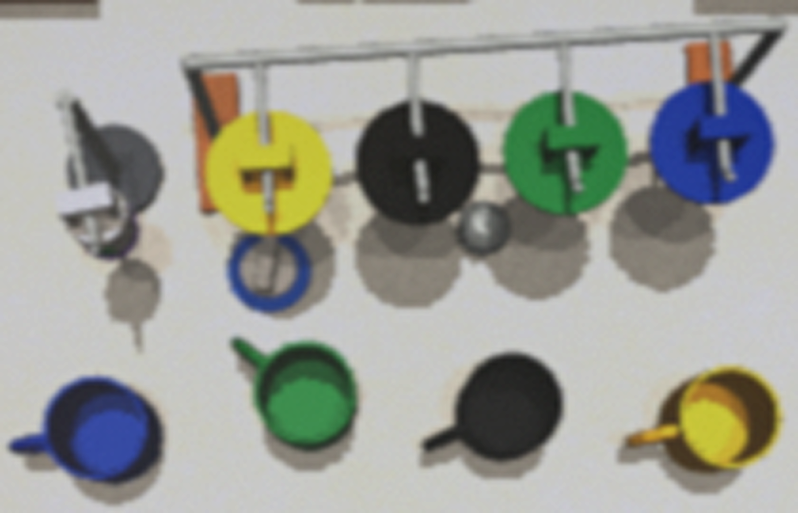

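View pics/sc.png

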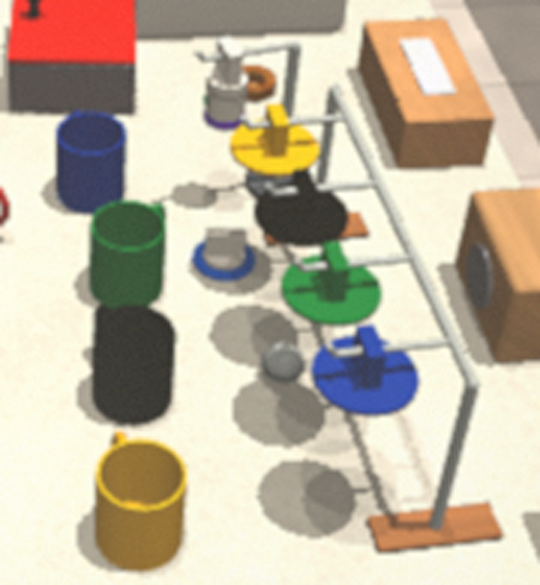

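The crops show the rims, lid flanges and wand handle clearly. The wand handle is at about (237,132) in the full top image and is yawed. Next I'll measure by fitting circles to the far-side edges.

```bash
cat >> h.py <<'E'
from scipy.optimize import least_squares
def mask(img,col):
    h=cv2.cvtColor(cv2.GaussianBlur(img,(3,3),0),cv2.COLOR_BGR2HSV);H,S,V=h[...,0].astype(int),h[...,1],h[...,2]
    if col=="black": m=(V<62)&(S<110)
    else:
        lo,hi={"blue":(105,130),"yellow":(16,34),"green":(55,85)}[col]; m=(H>=lo)&(H<=hi)&(S>110)&(V>22)
    return m.astype(np.uint8)*255
def blob(c,col,p,r):
    "blob of colour col nearest to the pixel p"
    m=mask(c["img"],col); w=np.zeros_like(m); cv2.circle(w,tuple(int(v) for v in p),r,255,-1); m&=w
    m=cv2.morphologyEx(m,cv2.MORPH_CLOSE,np.ones((5,5)))
    cs=cv2.findContours(m,cv2.RETR_EXTERNAL,cv2.CHAIN_APPROX_NONE)[0]
    return max(cs,key=cv2.contourArea)
def circ(c,ct,z,rad):
    "circle of known radius at height z from the contour half away from the camera"
    P=np.array([onz(c,p,z)[:2] for p in ct[:,0]]); C=cam(c)[2][:2]
    q=P.mean(0)
    for _ in range(6):
        u=(q-C)/np.linalg.norm(q-C); s=P[(P-q)@u>0.15*rad]
        f=least_squares(lambda v:np.linalg.norm(s-v[:2],axis=1)-v[2],[*q,rad],loss="soft_l1",f_scale=.001)
        g=least_squares(lambda v:np.linalg.norm(s-v,axis=1)-f.x[2],q,loss="soft_l1",f_scale=.001)
        q=f.x[:2]
    k=least_squares(lambda v:np.linalg.norm(s-v,axis=1)-rad,q,loss="soft_l1",f_scale=.001)
    return k.x,f.x[2],np.sqrt(np.mean(k.fun**2))
MT={"black":(349,187),"blue":(242,193),"yellow":(404,191),"green":(295,184)}
MS={"black":(335,237),"blue":(320,168),"yellow":(337,283),"green":(332,200)}
LT={"yellow":(286,125),"black":(325,123),"green":(364,120),"blue":(402,117)}
LS={"yellow":(382,164),"black":(390,187),"green":(400,211),"blue":(411,239)}
E
python3 - <<'E'
from h import *
np.set_printoptions(precision=4,suppress=True)
t=capture("top");s=capture("side")
for nm,T,S,z,r in(("mug",MT,MS,.09,.041),("lid",LT,LS,.1715,.047)):
  for k in T:
    for c,p in((t,T[k]),(s,S[k])):
        ct=blob(c,k,p,28 if nm=="mug" else 22); x,rr,e=circ(c,ct,z,r)
        print(nm,k,x,"freeR",round(rr,4),"rms",round(e,4),"area",cv2.contourArea(ct))
# rack crossbar ends / rods, wand rod (pixels from crop)
f=lambda u,v:onz(t,(215+u/3.8,80+v/3.8),.2)[:2]
a,b=f(187,63),f(785,30);print("bar",a,b,np.linalg.norm(a-b),"yaw",np.arctan2((a-b)[1],(a-b)[0])-np.pi/2)
for q in((262,65,270,205),(413,55,423,200),(565,45,577,190),(715,35,730,180)):
    a,b=f(*q[:2]),f(*q[2:]);print("rod",a,b,np.arctan2(*(a-b)[::-1]))
a,b=f(65,100),f(75,150);print("wrod",a,b,np.arctan2(*(a-b)[::-1]))
# wand handle: bright
m=(t["img"][115:150,222:255].min(2));print(m[10:30:1,4:26])
E
```

```text
mug black [ 0.4404 -0.0865] freeR 0.0386 rms 0.0012 area 609.5
mug black [ 0.4335 -0.0845] freeR 0.0393 rms 0.0072 area 845.0
mug blue [0.4538 0.2831] freeR 0.041 rms nan area 400.0
mug blue [0.4311 0.244 ] freeR 0.041 rms nan area 45.5
mug yellow [ 0.4279 -0.2589] freeR 0.0378 rms 0.0013 area 631.5
mug yellow [ 0.4279 -0.2642] freeR 0.0379 rms 0.0036 area 1050.5
mug green [0.4343 0.0667] freeR 0.03 rms 0.0031 area 337.0
mug green [0.4791 0.0522] freeR 0.041 rms nan area 12.0
lid yellow [0.6072 0.0967] freeR 0.0467 rms 0.0015 area 836.5
lid yellow [0.6166 0.1188] freeR 0.0126 rms 0.0017 area 420.0
lid black [ 0.6118 -0.0149] freeR 0.0442 rms 0.0011 area 894.0
lid black [ 0.6235 -0.0018] freeR 67.4201 rms 0.0002 area 424.0
lid green [ 0.614  -0.1222] freeR 0.0448 rms 0.0068 area 681.0
lid green [-127.3382  -32.2688] freeR 0.047 rms nan area 347.0
lid blue [ 0.6241 -0.2322] freeR 0.0441 rms 0.0018 area 746.0
lid blue [ 0.625  -0.2396] freeR 0.0373 rms 0.0071 area 614.0
bar [0.6805 0.1488] [ 0.7005 -0.2853] 0.43452893337106185 yaw 0.04602218323044349
rod [0.6784 0.0951] [0.5762 0.0907] 
[... 1487 characters left out ...]
16 101  71  45  39  45  59  82 101  95  76  69  74  79
   79  80  79  68]
 [120 120 120 119 121 114  89  62  51  57  69  83 100  97  79  69  71  80
   86  90  82  60]
 [121 121 120 121 121 117 100  82  77  77  79  81  93  95  79  67  77  89
   98 102  84  56]
 [122 122 124 123 122 119 115 103  92  89  91  90  95  98  81  75  96 112
  111  96  69  46]
 [122 122 123 124 124 121 121 114 100  97 105 109 106 102  87  78  98 107
   91  68  47  40]
 [123 124 123 124 124 123 122 117 109  95  90  93  96  91  79  69  72  71
   57  43  38  37]
 [124 124 123 122 122 122 120 120 117 106  87  71  71  77  71  56  47  43
   38  37  37  39]]
  return _methods._mean(a, axis=axis, dtype=dtype,
  ret = ret.dtype.type(ret / rcount)
```

```bash
cat >> h.py <<'E'
HUE={"blue":(100,135),"yellow":(12,36),"green":(45,90)}
def blob(c,col,p,r,K=4):
    im=cv2.resize(cv2.GaussianBlur(c["img"],(3,3),0),None,fx=K,fy=K,interpolation=cv2.INTER_CUBIC)
    h=cv2.cvtColor(im,cv2.COLOR_BGR2HSV); V=h[...,2].astype(int); D=np.median(V[::7,::7][V[::7,::7]>100])
    m=V<.37*D
    if col!="black":
        lo,hi=HUE[col]; ch=im.max(2).astype(int)-im.min(2)
        m|=(ch>.22*D)&(h[...,0]>=lo)&(h[...,0]<=hi)
    m=m.astype(np.uint8)*255; w=np.zeros_like(m); cv2.circle(w,tuple(int(K*v) for v in p),K*r,255,-1); m&=w
    m=cv2.morphologyEx(m,cv2.MORPH_CLOSE,np.ones((9,9))); m=cv2.morphologyEx(m,cv2.MORPH_OPEN,cv2.getStructuringElement(2,(41,41)))
    ct=max(cv2.findContours(m,cv2.RETR_EXTERNAL,cv2.CHAIN_APPROX_NONE)[0],key=cv2.contourArea)
    return (ct+.5)/K-.5
def measure(c,T,kind,z,rad):
    out={}
    for k in T:
        ct=blob(c,k,T[k],26); out[k]=circ(c,ct.astype(np.float32),z,rad)+(cv2.contourArea(ct.astype(np.float32)),)
        x,rr,e,a=out[k]; print(kind,k,x,"freeR",round(rr,4),"rms",round(e,4),"area",a)
    return out
E
cat > m.py <<'E'
from h import *
np.set_printoptions(precision=4,suppress=True)
t=capture("top");s=capture("side")
measure(t,MT,"mugT",.09,.041);measure(s,MS,"mugS",.09,.041);measure(t,LT,"lidT",.1715,.047);measure(s,LS,"lidS",.1715,.047)
E
python3 m.py
python3 - <<'E'
from h import *
t=capture("top");K=4
for nm,c,x0,y0,x1,y1,lo in(("top",t,222,115,255,150,108),):
    im=cv2.resize(c["img"][y0:y1,x0:x1],None,fx=K,fy=K,interpolation=cv2.INTER_CUBIC)
    print(nm)
pts=np.float32([[3,20.2],[16.7,14.2+0.0],[17.2,17.6],[4,21.9]])
# handle top face by edges, window coords (x+226,y+125)
for q in((3.2,5.0),(16.9,3.4),(17.3,8.3),(4.2,10.6),(10.5,7)): print(onz(t,(226+q[0],125+q[1]),.2115)[:2])
s=capture("side");im=s["img"][125:165,350:400];cv2.imwrite("pics/ws.png",cv2.resize(np.hstack([im,t["img"][110:150,218:268]]),None,fx=8,fy=8,interpolation=cv2.INTER_CUBIC))
E
```

```text
mugT black [ 0.4399 -0.0859] freeR 0.0371 rms 0.0012 area 555.78125
mugT blue [0.4276 0.2375] freeR 0.0388 rms 0.0016 area 620.875
mugT yellow [ 0.4295 -0.2638] freeR 0.0412 rms 0.0003 area 661.03125
mugT green [0.4371 0.0786] freeR 0.0156 rms 0.0019 area 360.28125
mugS black [ 0.4359 -0.0846] freeR 0.0345 rms 0.0024 area 885.34375
top
[0.58609816 0.24133564]
[0.58996269 0.20492031]
[0.57664205 0.20393095]
[0.57088189 0.23872997]
[0.58041272 0.22197804]Traceback (most recent call last):
  File "m.py", line 4, in <module>
    measure(t,MT,"mugT",.09,.041);measure(s,MS,"mugS",.09,.041);measure(t,LT,"lidT",.1715,.047);measure(s,LS,"lidS",.1715,.047)
                                  ~~~~~~~^^^^^^^^^^^^^^^^^^^^^^
  File "h.py", line 57, in measure
    ct=blob(c,k,T[k],26); out[k]=circ(c,ct.astype(np.float32),z,rad)+(cv2.contourArea(ct.astype(np.float32)),)
  File "h.py", line 52, in blob
    ct=max(cv2.findContours(m,cv2.RETR_EXTERNAL,cv2.CHAIN_APPROX_NONE)[0],key=cv2.contourArea)
ValueError: max() iterable argument is empty
```

View pics/ws.png

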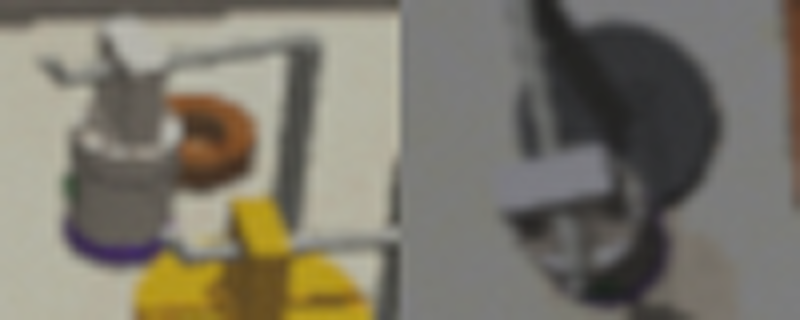

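The wand handle's top face is centred at about (237.4,132.8) in the top image, with the rod running under it. The mug masks need tuning, so I'll print pixel values.

Run:
```python
from h import *
t=capture("top");s=capture("side")
f=lambda x,y,z:onz(t,(218+(x-400)/8,110+y/8),z)[:2]
print("hc",f(555,182,.2115)); a,b=f(500,198,.2115),f(610,166,.2115);print(np.linalg.norm(a-b),np.arctan2(*(a-b)[::-1])-np.pi/2)
a,b=f(525,15,.2),f(578,285,.2125);print("rod",a,b,np.linalg.norm(a-b),np.arctan2(*(a-b)[::-1]))
g=lambda x,y:(350+x/8,125+y/8)
print(tri(t,(218+155/8,110+182/8),s,g(137,45)), "post",tri(t,(218+125/8,110+5/8),s,g(318,42)),"end",tri(t,(218+178/8,110+287/8),s,g(48,68)))
for c,pts in((t,[(294,168,200),(242,175,212),(347,168,210)]),(s,[(320,150,192),(332,178,222),(335,214,260)])):
    h=cv2.cvtColor(cv2.GaussianBlur(c["img"],(3,3),0),cv2.COLOR_BGR2HSV)
    for x,a,b in pts: print(x,a," ".join(f"{p[0]}/{p[1]}/{p[2]}" for p in h[a:b:1,x]))
```

```text
hc [0.57834687 0.21966351]
0.03799997236659015 0.2760435367815415
rod [0.6389109  0.23186789] [0.54318216 0.21200649] 0.09776741627109357 0.20457343928749588
(array([0.57994802, 0.21950117, 0.21230527]), np.float64(0.003503897533729146)) post (array([0.65179648, 0.23187587, 0.19983913]), np.float64(0.017916674096588616)) end (array([0.54389104, 0.21297466, 0.20758612]), np.float64(0.0006250701467265961))
294 168 83/9/120 71/33/107 67/69/81 65/90/51 60/68/34 60/58/31 63/83/37 65/103/47 65/113/54 66/118/56 65/121/59 66/133/69 66/142/81 66/144/87 66/143/89 66/146/89 66/146/89 66/146/89 67/145/88 67/145/88 66/146/89 66/146/89 66/143/89 66/143/89 66/143/89 67/145/88 67/144/83 66/136/71 65/113/54 63/61/46 39/32/56 23/28/74
242 175 30/6/125 30/8/125 40/6/123 113/20/113 114/68/94 115/102/65 116/95/43 117/71/36 116/99/44 116/125/55 115/134/61 115/139/64 116/146/70 115/160/83 115/167/96 115/169/101 115/170/102 115/170/102 115/170/102 115/170/102 114/170/102 114/170/102 114/170/102 114/170/102 114/170/102 114/170/102 114/170/102 115/169/101 115/166/95 115/163/86 116/142/72 118/74/62 165/8/65 15
[... 962 characters left out ...]
63 60/81/63 60/82/62 60/82/62 59/85/63 61/98/70 63/120/83 64/124/84 61/101/71 59/85/63 59/85/63 60/85/63 60/85/63 60/85/63 60/84/64 60/84/64 60/84/64 60/84/64 60/85/63 59/85/63 60/84/64 60/84/64 60/84/64 60/84/64 60/78/62 56/68/56 45/43/47 30/24/43 24/30/43 30/24/42 30/24/42
335 214 61/84/64 60/78/62 58/65/55 49/44/46 30/25/41 24/30/42 24/30/42 24/31/41 24/30/42 30/24/42 30/30/42 36/30/42 23/24/42 18/30/43 18/30/43 24/30/43 30/24/42 30/24/42 24/30/43 23/24/43 23/24/43 30/24/43 30/24/43 30/24/42 30/24/42 24/30/43 24/30/43 30/24/42 24/30/43 24/29/44 24/29/44 24/30/43 24/30/43 24/30/43 25/35/44 25/35/44 30/29/44 30/29/44 24/29/44 24/30/43 24/29/44 26/32/55 23/34/89 22/34/134 23/32/166 24/37/179
```

```bash
python3 - <<'E'
s=open('h.py').read()
a=s.index("        lo,hi=HUE[col]"); b=s.index("    m=m.astype(np.uint8)*255; w=")
s=s[:a]+"""        lo,hi=HUE[col]; hh=(h[...,0]>=lo)&(h[...,0]<=hi)
        m|=hh&(h[...,1]>75) if col=="yellow" else hh&(h[...,1]>45)&(V<.8*D)
"""+s[b:]
open('h.py','w').write(s)
E
python3 m.py
```

```text
mugT black [ 0.4399 -0.0859] freeR 0.0371 rms 0.0012 area 555.46875
mugT blue [0.4288 0.2374] freeR 0.0329 rms 0.0114 area 267.625
mugT yellow [ 0.4291 -0.2625] freeR 0.0405 rms 0.0003 area 696.46875
mugT green [0.454  0.0746] freeR 0.0405 rms 0.0014 area 600.34375
mugS black [ 0.4364 -0.0852] freeR 0.0343 rms 0.0023 area 883.3125
mugS blue [0.4276 0.244 ] freeR 0.0339 rms 0.0022 area 629.46875
mugS yellow [ 0.4295 -0.2614] freeR 0.0406 rms 0.0015 area 1174.03125
mugS green [0.4547 0.0765] freeR 0.0422 rms 0.0017 area 932.5625
lidT yellow [0.6104 0.0993] freeR 0.0503 rms 0.0036 area 929.46875
lidT black [ 0.6018 -0.0139] freeR 0.0475 rms 0.0147 area 609.875
lidT green [ 0.6156 -0.1239] freeR 0.0499 rms 0.0138 area 736.84375
lidT blue [ 0.6228 -0.2304] freeR 0.0419 rms 0.0072 area 529.28125
lidS yellow [0.6104 0.0938] freeR 0.0479 rms 0.0045 area 449.71875
lidS black [ 0.6153 -0.0266] freeR 0.0433 rms 0.0039 area 397.875
lidS green [ 0.6199 -0.1322] freeR 0.0495 rms 0.0057 area 544.28125
lidS blue [ 0.6285 -0.2471] freeR 0.0446 rms 0.0061 area 599.15625
```

Measured positions, with both views agreeing within about 5 mm (blue y differs by 6.5 mm):

| Item | x | y |
|---|---|---|
| Black mug | .440 | -.086 |
| Blue mug | .428 | .238 |
| Yellow mug | .429 | -.262 |
| Green mug | .454 | .0755 |
| Wand / hook (yaw about .2) | .579 | .2197 |

I'm moving above the wand now.

Request:
jog_arm(increments=[[[0.1156,-0.0817,0],[0,0,0.0486]],[[0.1156,-0.0817,0],[0,0,0.0486]],[[0.1156,-0.0817,0],[0,0,0.0486]],[[0.1156,-0.0817,0],[0,0,0.0486]],[[0.1156,-0.0817,0],[0,0,0.0486]],[[0.1156,-0.0817,0],[0,0,0.0486]],[[0.1156,-0.0817,0],[0,0,0.0486]],[[0.1156,-0.0817,0],[0,0,0.0486]]], gripper=-1, force=40)

```text
clock: 1.37
ee_pos: [0.3952, 0.3499, 0.2484]
tcp_rot: [0.051, 0.999, 0.0, 0.0]
contact_force: [0.6, 0.3, -0.5]
gripper_width: 1.005
grasp_force: 0.0
```

Request:
jog_arm(increments=[[[0.1156,-0.0817,0],[0,0,0.0486]],[[0.1156,-0.0817,0],[0,0,0.0486]],[[0.1156,-0.0817,0],[0,0,0.0486]],[[0.1156,-0.0817,0],[0,0,0.0486]],[[0.1156,-0.0817,0],[0,0,0.0486]],[[0.1156,-0.0817,0],[0,0,0.0486]],[[0.1156,-0.0817,0],[0,0,0.0486]],[[0.1156,-0.0817,0],[0,0,0.0486]],[[0,0,0],[0,0,0]],[[0,0,0],[0,0,0]]])

```text
clock: 2.2
ee_pos: [0.58, 0.2191, 0.2478]
tcp_rot: [-0.099, 0.995, 0.0, -0.0]
contact_force: [0.0, 0.6, -0.5]
gripper_width: 0.999
grasp_force: 0.0
```

Request:
jog_arm(increments=[[[0,0,-0.05],[0,0,0]],[[0,0,-0.05],[0,0,0]],[[0,0,-0.05],[0,0,0]],[[0,0,-0.05],[0,0,0]],[[0,0,-0.03],[0,0,0]],[[0,0,-0.03],[0,0,0]],[[0,0,0],[0,0,0]],[[0,0,0],[0,0,0]]])

```text
clock: 2.87
ee_pos: [0.5788, 0.2202, 0.1959]
tcp_rot: [-0.1, 0.995, -0.0, -0.0]
contact_force: [0.0, 1.1, 0.2]
gripper_width: 1.001
grasp_force: 0.0
```

Request:
jog_arm(increments=[[[0,0,0],[0,0,0]],[[0,0,0],[0,0,0]],[[0,0,0],[0,0,0]],[[0,0,0],[0,0,0]],[[0,0,0],[0,0,0]],[[0,0,0],[0,0,0]],[[0,0,0],[0,0,0]],[[0,0,0],[0,0,0]],[[0,0,0],[0,0,0]],[[0,0,0],[0,0,0]]], gripper=1)

```text
clock: 3.7
ee_pos: [0.5795, 0.22, 0.1968]
tcp_rot: [-0.1, 0.995, -0.0, 0.001]
contact_force: [0.6, -1.5, 5.4]
gripper_width: 0.437
grasp_force: 42.3
```

Request:
jog_arm(increments=[[[0,0,0.03],[0,0,0]],[[0,0,0.03],[0,0,0]],[[0,0,0.03],[0,0,0]],[[0,0,0],[0,0,0]],[[-0.08,-0.016,0],[0,0,0]],[[-0.1,-0.02,0],[0,0,0]],[[-0.1,-0.02,0],[0,0,0]],[[-0.1,-0.02,0],[0,0,0]],[[-0.1,-0.02,0],[0,0,0]],[[-0.06,-0.012,0],[0,0,0]]])

```text
clock: 4.53
ee_pos: [0.4686, 0.1979, 0.2141]
tcp_rot: [-0.1, 0.995, -0.0, -0.001]
contact_force: [-0.1, -0.2, -1.9]
gripper_width: 0.437
grasp_force: 41.7
```

```bash
cat > m2.py <<'E'
from h import *
np.set_printoptions(precision=4,suppress=True)
t=capture("top");s=capture("side")
for f,a in((measure,(t,MT,"mugT",.09,.041)),(measure,(s,MS,"mugS",.09,.041))):
    try:f(*a)
    except Exception as e:print(e)
import sys
if len(sys.argv)>1:cv2.imwrite("pics/"+sys.argv[1],np.hstack([t["img"][60:260,200:440],s["img"][100:300,250:490]]))
E
python3 m2.py w1.png
```

```text
mugT black [ 0.4398 -0.0857] freeR 0.0371 rms 0.0012 area 550.46875
mugT blue [0.4707 0.2286] freeR 0.0166 rms 0.0022 area 667.1875
mugT yellow [ 0.4291 -0.2624] freeR 0.0405 rms 0.0003 area 695.3125
mugT green [0.4541 0.075 ] freeR 0.0409 rms 0.0015 area 612.125
mugS black [ 0.4342 -0.0826] freeR 0.0334 rms 0.0028 area 895.34375
mugS blue [0.4264 0.2486] freeR 0.0239 rms 0.0026 area 620.34375
mugS yellow [ 0.4295 -0.2615] freeR 0.0406 rms 0.0012 area 1173.4375
mugS green [0.4552 0.0774] freeR 0.0419 rms 0.0016 area 948.875
```

View pics/w1.png

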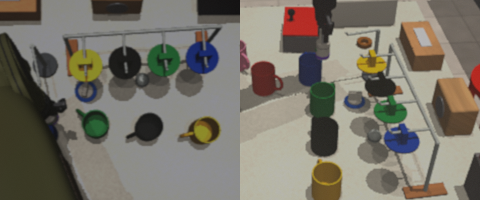

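The wand is held upright at (285,45) in the right-hand panel, and the mugs are unmoved. Next is the black mug.

Request:
jog_arm(increments=[[[-0.0143,-0.1417,0],[0,0,0]],[[-0.0143,-0.1417,0],[0,0,0]],[[-0.0143,-0.1417,0],[0,0,0]],[[-0.0143,-0.1417,0],[0,0,0]],[[-0.0143,-0.1417,0],[0,0,0]],[[-0.0143,-0.1417,0],[0,0,0]],[[-0.0143,-0.1417,0],[0,0,0]],[[-0.0143,-0.1417,0],[0,0,0]],[[-0.0143,-0.1417,0],[0,0,0]],[[-0.0143,-0.1417,0],[0,0,0]]])

```text
clock: 5.47
ee_pos: [0.4433, -0.0865, 0.2145]
tcp_rot: [-0.1, 0.995, -0.0, 0.001]
contact_force: [1.4, 0.1, -2.2]
gripper_width: 0.436
grasp_force: 41.8
```

Request:
jog_arm(increments=[[[0,0,0],[0,0,0]],[[0,0,0],[0,0,0]],[[0,0,0],[0,0,0]],[[0,0,0],[0,0,0]],[[0,0,0],[0,0,0]],[[0,0,0],[0,0,0]]])

```text
clock: 5.97
ee_pos: [0.4427, -0.0841, 0.2143]
tcp_rot: [-0.101, 0.995, 0.0, 0.0]
contact_force: [-0.5, 0.4, -1.6]
gripper_width: 0.437
grasp_force: 41.9
```

```bash
python3 m2.py w2.png
```

```text
mugT black [ 0.4477 -0.0796] freeR 0.0392 rms 0.0093 area 613.625
mugT blue [0.4292 0.2367] freeR 0.0304 rms 0.0118 area 255.15625
mugT yellow [ 0.4306 -0.2624] freeR 0.0784 rms 0.0231 area 1600.3125
mugT green [0.454  0.0745] freeR 0.0406 rms 0.0014 area 606.90625
mugS black [ 0.44   -0.0971] freeR 0.0405 rms 0.0037 area 829.96875
mugS blue [0.4457 0.25  ] freeR 0.0639 rms 0.0122 area 1019.65625
mugS yellow [ 0.4297 -0.2609] freeR 0.0403 rms 0.0013 area 1178.375
mugS green [0.4631 0.1123] freeR 0.0178 rms 0.0022 area 213.46875
```

View pics/w2.png

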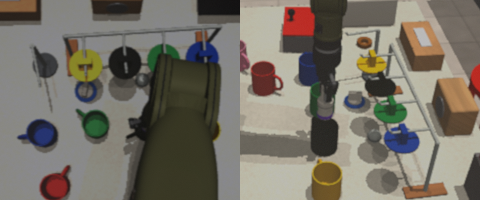

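In the side panel the violet lamp end at (325,115) is just above the black mug's mouth. I'll hold there.

Request:
jog_arm(increments=[[[0,0,0],[0,0,0]],[[0,0,0],[0,0,0]],[[0,0,0],[0,0,0]],[[0,0,0],[0,0,0]],[[0,0,0],[0,0,0]],[[0,0,0],[0,0,0]],[[0,0,0],[0,0,0]],[[0,0,0],[0,0,0]],[[0,0,0],[0,0,0]],[[0,0,0],[0,0,0]]])

```text
clock: 6.9
ee_pos: [0.4425, -0.0849, 0.2143]
tcp_rot: [-0.1, 0.995, 0.0, -0.0]
contact_force: [-0.9, 0.3, -2.1]
gripper_width: 0.436
grasp_force: 41.9
```

Request:
jog_arm(increments=[[[0,0,0],[0,0,0]],[[0,0,0],[0,0,0]],[[0,0,0],[0,0,0]],[[0,0,0],[0,0,0]],[[0,0,0],[0,0,0]],[[0,0,0],[0,0,0]],[[0,0,0],[0,0,0]],[[0,0,0],[0,0,0]],[[0,0,0],[0,0,0]],[[0,0,0],[0,0,0]]])

```text
clock: 7.73
ee_pos: [0.4425, -0.0849, 0.2143]
tcp_rot: [-0.1, 0.995, 0.0, 0.0]
contact_force: [-0.3, 0.6, -1.1]
gripper_width: 0.441
grasp_force: 41.9
```

Request:
jog_arm(increments=[[[0,0,0],[0,0,0]],[[0,0,0],[0,0,0]],[[0,0,0],[0,0,0]],[[0,0,0],[0,0,0]],[[0,0,0],[0,0,0]],[[0,0,0],[0,0,0]],[[0,0,0],[0,0,0]],[[0,0,0],[0,0,0]],[[0,0,0],[0,0,0]],[[0,0,0],[0,0,0]]])

```text
clock: 8.57
ee_pos: [0.4425, -0.0849, 0.2143]
tcp_rot: [-0.1, 0.995, -0.0, -0.0]
contact_force: [-0.1, 0.1, -2.2]
gripper_width: 0.436
grasp_force: 41.9
```

Request:
jog_arm(increments=[[[0,0,0],[0,0,0]],[[0,0,0],[0,0,0]],[[0,0,0],[0,0,0]],[[0,0,0],[0,0,0]],[[0,0,0],[0,0,0]],[[0,0,0],[0,0,0]],[[0,0,0],[0,0,0]],[[0,0,0],[0,0,0]],[[0,0,0],[0,0,0]],[[0,0,0],[0,0,0]]])

```text
clock: 9.4
ee_pos: [0.4425, -0.0849, 0.2143]
tcp_rot: [-0.1, 0.995, -0.0, 0.0]
contact_force: [-0.1, -0.0, -1.3]
gripper_width: 0.437
grasp_force: 41.9
```

```bash
python3 m2.py | grep -E "blue|green|yellow"
```

```text
mugT blue [0.4291 0.2367] freeR 0.0295 rms 0.0124 area 254.28125
mugT yellow [ 0.4319 -0.2626] freeR 0.0784 rms 0.0234 area 1624.375
mugT green [0.454  0.0745] freeR 0.0406 rms 0.0014 area 606.78125
mugS blue [0.4445 0.25  ] freeR 0.064 rms 0.0125 area 1024.0
mugS yellow [ 0.4295 -0.2607] freeR 0.0402 rms 0.0014 area 1179.40625
mugS green [0.4623 0.1124] freeR 0.0178 rms 0.0022 area 215.8125
```

Request:
jog_arm(increments=[[[-0.006,0.135,0],[0,0,0]],[[-0.006,0.135,0],[0,0,0]],[[-0.006,0.135,0],[0,0,0]],[[-0.006,0.135,0],[0,0,0]],[[-0.006,0.135,0],[0,0,0]],[[-0.006,0.135,0],[0,0,0]],[[-0.006,0.135,0],[0,0,0]],[[-0.006,0.135,0],[0,0,0]],[[-0.006,0.135,0],[0,0,0]],[[-0.006,0.135,0],[0,0,0]]])

```text
clock: 10.33
ee_pos: [0.4303, 0.1864, 0.2144]
tcp_rot: [-0.1, 0.995, -0.0, 0.0]
contact_force: [1.1, -0.5, -1.2]
gripper_width: 0.44
grasp_force: 42.0
```

Request:
jog_arm(increments=[[[-0.006,0.135,0],[0,0,0]],[[-0.006,0.13,0],[0,0,0]],[[0,0,0],[0,0,0]],[[0,0,0],[0,0,0]],[[0,0,0],[0,0,0]],[[0,0,0],[0,0,0]],[[0,0,0],[0,0,0]],[[0,0,0],[0,0,0]]])

```text
clock: 11.0
ee_pos: [0.4282, 0.2372, 0.2144]
tcp_rot: [-0.1, 0.995, -0.0, -0.0]
contact_force: [-0.1, -0.4, -1.5]
gripper_width: 0.44
grasp_force: 42.0
```

```bash
python3 m2.py w3.png
```

```text
mugT black [ 0.4398 -0.0857] freeR 0.0371 rms 0.0012 area 549.40625
mugT blue [0.4429 0.2686] freeR 0.0547 rms 0.003 area 822.53125
mugT yellow [ 0.429  -0.2624] freeR 0.0404 rms 0.0004 area 694.40625
mugT green [0.454  0.0748] freeR 0.0408 rms 0.0013 area 604.03125
mugS black [ 0.4359 -0.0843] freeR 0.0332 rms 0.0025 area 889.875
mugS blue [0.4312 0.2478] freeR 0.0279 rms 0.0026 area 631.40625
mugS yellow [ 0.4295 -0.2615] freeR 0.0406 rms 0.0013 area 1173.875
mugS green [0.4553 0.077 ] freeR 0.042 rms 0.0014 area 939.90625
```

View pics/w3.png

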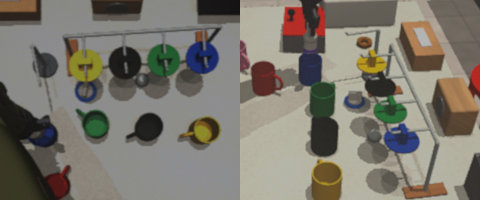

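In the side panel the wand is at (310,42), over the blue mug at (310,65), so I'll hold.

Request:
jog_arm(increments=[[[0,0,0],[0,0,0]],[[0,0,0],[0,0,0]],[[0,0,0],[0,0,0]],[[0,0,0],[0,0,0]],[[0,0,0],[0,0,0]],[[0,0,0],[0,0,0]],[[0,0,0],[0,0,0]],[[0,0,0],[0,0,0]],[[0,0,0],[0,0,0]],[[0,0,0],[0,0,0]]])

```text
clock: 11.93
ee_pos: [0.4281, 0.2381, 0.2143]
tcp_rot: [-0.1, 0.995, -0.0, -0.0]
contact_force: [0.1, 0.3, -2.1]
gripper_width: 0.437
grasp_force: 42.0
```

Request:
jog_arm(increments=[[[0,0,0],[0,0,0]],[[0,0,0],[0,0,0]],[[0,0,0],[0,0,0]],[[0,0,0],[0,0,0]],[[0,0,0],[0,0,0]],[[0,0,0],[0,0,0]],[[0,0,0],[0,0,0]],[[0,0,0],[0,0,0]],[[0,0,0],[0,0,0]],[[0,0,0],[0,0,0]]])

```text
clock: 12.77
ee_pos: [0.4281, 0.2381, 0.2143]
tcp_rot: [-0.1, 0.995, -0.0, 0.0]
contact_force: [0.7, 0.0, -1.8]
gripper_width: 0.433
grasp_force: 42.0
```

Request:
jog_arm(increments=[[[0,0,0],[0,0,0]],[[0,0,0],[0,0,0]],[[0,0,0],[0,0,0]],[[0,0,0],[0,0,0]],[[0,0,0],[0,0,0]],[[0,0,0],[0,0,0]],[[0,0,0],[0,0,0]],[[0,0,0],[0,0,0]],[[0,0,0],[0,0,0]],[[0,0,0],[0,0,0]]])

```text
clock: 13.6
ee_pos: [0.4281, 0.2381, 0.2143]
tcp_rot: [-0.1, 0.995, -0.0, 0.0]
contact_force: [0.1, 0.0, -0.7]
gripper_width: 0.439
grasp_force: 42.0
```

Request:
jog_arm(increments=[[[0,0,0],[0,0,0]],[[0,0,0],[0,0,0]],[[0,0,0],[0,0,0]],[[0,0,0],[0,0,0]],[[0,0,0],[0,0,0]],[[0,0,0],[0,0,0]],[[0,0,0],[0,0,0]],[[0,0,0],[0,0,0]],[[0,0,0],[0,0,0]],[[0,0,0],[0,0,0]]])

```text
clock: 14.43
ee_pos: [0.4281, 0.2381, 0.2143]
tcp_rot: [-0.1, 0.995, 0.0, -0.0]
contact_force: [-0.4, -0.4, -0.9]
gripper_width: 0.439
grasp_force: 42.0
```

```bash
python3 m2.py | grep -E "black|green|yellow"
```

```text
mugT black [ 0.4398 -0.0857] freeR 0.0371 rms 0.0012 area 550.28125
mugT yellow [ 0.429  -0.2625] freeR 0.0404 rms 0.0003 area 694.90625
mugT green [0.4539 0.0748] freeR 0.0407 rms 0.0013 area 603.71875
mugS black [ 0.4353 -0.0837] freeR 0.0336 rms 0.0024 area 891.0625
mugS yellow [ 0.4295 -0.2615] freeR 0.0406 rms 0.0015 area 1174.03125
mugS green [0.4552 0.077 ] freeR 0.042 rms 0.0014 area 939.3125
```

Request:
jog_arm(increments=[[[0,-0.139,0],[0,0,0]],[[0,-0.139,0],[0,0,0]],[[0,-0.139,0],[0,0,0]],[[0,-0.139,0],[0,0,0]],[[0,-0.139,0],[0,0,0]],[[0,-0.139,0],[0,0,0]],[[0,-0.139,0],[0,0,0]],[[0,-0.139,0],[0,0,0]],[[0,-0.139,0],[0,0,0]]])

```text
clock: 15.28
ee_pos: [0.4279, -0.0134, 0.2145]
tcp_rot: [-0.1, 0.995, -0.0, 0.0]
contact_force: [0.5, 0.2, -1.6]
gripper_width: 0.437
grasp_force: 42.0
```

Request:
jog_arm(increments=[[[0,-0.139,0],[0,0,0]],[[0,-0.139,0],[0,0,0]],[[0,-0.139,0],[0,0,0]],[[0,-0.139,0],[0,0,0]],[[0,-0.139,0],[0,0,0]],[[0,-0.139,0],[0,0,0]],[[0,-0.139,0],[0,0,0]],[[0,-0.139,0],[0,0,0]],[[0.006,-0.139,0],[0,0,0]]])

```text
clock: 16.03
ee_pos: [0.4289, -0.2637, 0.2144]
tcp_rot: [-0.1, 0.995, 0.0, 0.0]
contact_force: [1.6, 0.1, -2.3]
gripper_width: 0.435
grasp_force: 42.0
```

Request:
jog_arm(increments=[[[0,0,0],[0,0,0]],[[0,0,0],[0,0,0]],[[0,0,0],[0,0,0]],[[0,0,0],[0,0,0]],[[0,0,0],[0,0,0]],[[0,0,0],[0,0,0]],[[0,0,0],[0,0,0]],[[0,0,0],[0,0,0]]])

```text
clock: 16.7
ee_pos: [0.4294, -0.2618, 0.2144]
tcp_rot: [-0.101, 0.995, -0.0, 0.0]
contact_force: [0.8, -0.1, -1.4]
gripper_width: 0.438
grasp_force: 42.1
```

```bash
python3 m2.py w4.png
```

```text
mugT black [ 0.4398 -0.0858] freeR 0.0371 rms 0.0012 area 555.53125
mugT blue [0.4295 0.2362] freeR 0.0307 rms 0.0037 area 203.40625
mugT yellow [ 0.4389 -0.2887] freeR 0.0282 rms 0.003 area 671.125
mugT green [0.4538 0.0746] freeR 0.0402 rms 0.0014 area 598.375
mugS black [ 0.4498 -0.0652] freeR 0.0295 rms 0.0026 area 493.5625
mugS blue [0.4459 0.2851] freeR 0.0297 rms 0.0053 area 979.46875
mugS yellow [ 0.4377 -0.2084] freeR 0.0543 rms 0.0135 area 1057.03125
mugS green [0.4335 0.0683] freeR 0.0154 rms 0.0024 area 906.9375
```

View pics/w4.png

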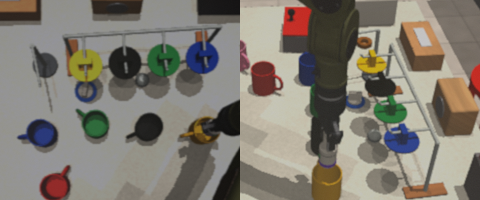

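In the side panel the lamp end at (327,163) is over the yellow mug's mouth, so I'll hold.

Request:
jog_arm(increments=[[[0,0,0],[0,0,0]],[[0,0,0],[0,0,0]],[[0,0,0],[0,0,0]],[[0,0,0],[0,0,0]],[[0,0,0],[0,0,0]],[[0,0,0],[0,0,0]],[[0,0,0],[0,0,0]],[[0,0,0],[0,0,0]],[[0,0,0],[0,0,0]],[[0,0,0],[0,0,0]]])

```text
clock: 17.63
ee_pos: [0.4293, -0.2623, 0.2143]
tcp_rot: [-0.1, 0.995, 0.0, -0.0]
contact_force: [0.4, -0.1, -1.3]
gripper_width: 0.436
grasp_force: 42.1
```

Request:
jog_arm(increments=[[[0,0,0],[0,0,0]],[[0,0,0],[0,0,0]],[[0,0,0],[0,0,0]],[[0,0,0],[0,0,0]],[[0,0,0],[0,0,0]],[[0,0,0],[0,0,0]],[[0,0,0],[0,0,0]],[[0,0,0],[0,0,0]],[[0,0,0],[0,0,0]],[[0,0,0],[0,0,0]]])

```text
clock: 18.47
ee_pos: [0.4293, -0.2623, 0.2143]
tcp_rot: [-0.1, 0.995, -0.0, -0.0]
contact_force: [0.1, -0.7, -1.0]
gripper_width: 0.438
grasp_force: 42.1
```

Request:
jog_arm(increments=[[[0,0,0],[0,0,0]],[[0,0,0],[0,0,0]],[[0,0,0],[0,0,0]],[[0,0,0],[0,0,0]],[[0,0,0],[0,0,0]],[[0,0,0],[0,0,0]],[[0,0,0],[0,0,0]],[[0,0,0],[0,0,0]],[[0,0,0],[0,0,0]],[[0,0,0],[0,0,0]]])

```text
clock: 19.3
ee_pos: [0.4293, -0.2623, 0.2143]
tcp_rot: [-0.1, 0.995, -0.0, 0.0]
contact_force: [0.3, 0.4, -1.4]
gripper_width: 0.438
grasp_force: 42.1
```

Request:
jog_arm(increments=[[[0,0,0],[0,0,0]],[[0,0,0],[0,0,0]],[[0,0,0],[0,0,0]],[[0,0,0],[0,0,0]],[[0,0,0],[0,0,0]],[[0,0,0],[0,0,0]],[[0,0,0],[0,0,0]],[[0,0,0],[0,0,0]],[[0,0,0],[0,0,0]],[[0,0,0],[0,0,0]]])

```text
clock: 20.13
ee_pos: [0.4293, -0.2623, 0.2143]
tcp_rot: [-0.1, 0.995, 0.0, 0.0]
contact_force: [0.5, 0.1, -1.2]
gripper_width: 0.439
grasp_force: 42.1
```

```bash
python3 m2.py | grep -E "mugT"
```

```text
mugT black [ 0.4398 -0.0858] freeR 0.0372 rms 0.0012 area 555.40625
mugT blue [0.4294 0.2363] freeR 0.0305 rms 0.0037 area 203.40625
mugT yellow [ 0.4135 -0.2344] freeR 0.0416 rms 0.0073 area 428.5625
mugT green [0.4538 0.0745] freeR 0.0403 rms 0.0012 area 597.46875
```

```bash
python3 m2.py w5.png | grep -E "yellow"; python3 -c "
import cv2,numpy as np
a=cv2.imread('pics/w4.png').astype(int);b=cv2.imread('pics/w5.png').astype(int);d=abs(a-b).max(2)>25;ys,xs=np.nonzero(d);print(d.sum(),xs.min() if d.any() else 0,xs.max() if d.any() else 0,ys.min() if d.any() else 0,ys.max() if d.any() else 0)"
```

```text
mugT yellow [ 0.4125 -0.2348] freeR 0.0444 rms 0.0072 area 428.90625
mugS yellow [ 0.4288 -0.2752] freeR 0.0559 rms 0.0072 area 1053.3125
6 212 341 8 197
```

Nothing moved; only the mask flickered. Next is the green mug.

Request:
jog_arm(increments=[[[0.0103,0.1406,0],[0,0,0]],[[0.0103,0.1406,0],[0,0,0]],[[0.0103,0.1406,0],[0,0,0]],[[0.0103,0.1406,0],[0,0,0]],[[0.0103,0.1406,0],[0,0,0]],[[0.0103,0.1406,0],[0,0,0]]])

```text
clock: 20.83
ee_pos: [0.4416, -0.0924, 0.2144]
tcp_rot: [-0.1, 0.995, -0.0, 0.0]
contact_force: [0.3, 0.7, -1.5]
gripper_width: 0.437
grasp_force: 42.1
```

Request:
jog_arm(increments=[[[0.0103,0.1406,0],[0,0,0]],[[0.0103,0.1406,0],[0,0,0]],[[0.0103,0.1406,0],[0,0,0]],[[0.0103,0.1406,0],[0,0,0]],[[0.0103,0.1406,0],[0,0,0]],[[0.0103,0.1406,0],[0,0,0]],[[0,0,0],[0,0,0]],[[0,0,0],[0,0,0]],[[0,0,0],[0,0,0]],[[0,0,0],[0,0,0]]])

```text
clock: 21.67
ee_pos: [0.4538, 0.0743, 0.2143]
tcp_rot: [-0.1, 0.995, -0.0, -0.0]
contact_force: [0.9, 0.7, -1.5]
gripper_width: 0.439
grasp_force: 42.2
```

```bash
python3 m2.py w6.png
```

```text
mugT black [ 0.4399 -0.0859] freeR 0.0372 rms 0.0012 area 558.1875
mugT blue [0.4291 0.2372] freeR 0.0315 rms 0.0119 area 271.0625
mugT yellow [ 0.4291 -0.2625] freeR 0.0404 rms 0.0003 area 696.15625
max() iterable argument is empty
mugS black [ 0.4361 -0.0841] freeR 0.0353 rms 0.0023 area 893.71875
mugS blue [0.4279 0.2448] freeR 0.0321 rms 0.0023 area 528.4375
mugS yellow [ 0.4295 -0.2614] freeR 0.0405 rms 0.0012 area 1173.5
mugS green [0.455  0.0694] freeR 0.0424 rms 0.0052 area 901.625
```

View pics/w6.png

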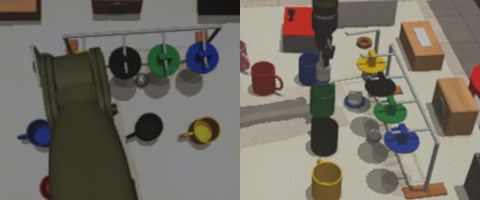

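In the side panel the wand is at (323,75), over the green mug at (322,97), so I'll hold.

Request:
jog_arm(increments=[[[0,0,0],[0,0,0]],[[0,0,0],[0,0,0]],[[0,0,0],[0,0,0]],[[0,0,0],[0,0,0]],[[0,0,0],[0,0,0]],[[0,0,0],[0,0,0]],[[0,0,0],[0,0,0]],[[0,0,0],[0,0,0]],[[0,0,0],[0,0,0]],[[0,0,0],[0,0,0]]])

```text
clock: 22.6
ee_pos: [0.454, 0.0752, 0.2143]
tcp_rot: [-0.1, 0.995, 0.0, 0.0]
contact_force: [0.2, -0.3, -1.0]
gripper_width: 0.436
grasp_force: 42.2
```

Request:
jog_arm(increments=[[[0,0,0],[0,0,0]],[[0,0,0],[0,0,0]],[[0,0,0],[0,0,0]],[[0,0,0],[0,0,0]],[[0,0,0],[0,0,0]],[[0,0,0],[0,0,0]],[[0,0,0],[0,0,0]],[[0,0,0],[0,0,0]],[[0,0,0],[0,0,0]],[[0,0,0],[0,0,0]]])

```text
clock: 23.43
ee_pos: [0.454, 0.0751, 0.2143]
tcp_rot: [-0.1, 0.995, 0.0, 0.0]
contact_force: [0.5, 0.3, -2.4]
gripper_width: 0.44
grasp_force: 42.2
```

Request:
jog_arm(increments=[[[0,0,0],[0,0,0]],[[0,0,0],[0,0,0]],[[0,0,0],[0,0,0]],[[0,0,0],[0,0,0]],[[0,0,0],[0,0,0]],[[0,0,0],[0,0,0]],[[0,0,0],[0,0,0]],[[0,0,0],[0,0,0]],[[0,0,0],[0,0,0]],[[0,0,0],[0,0,0]]])

```text
clock: 24.27
ee_pos: [0.454, 0.0751, 0.2143]
tcp_rot: [-0.1, 0.995, -0.0, 0.0]
contact_force: [-0.5, 0.0, -1.8]
gripper_width: 0.439
grasp_force: 42.2
```

Request:
jog_arm(increments=[[[0,0,0],[0,0,0]],[[0,0,0],[0,0,0]],[[0,0,0],[0,0,0]],[[0,0,0],[0,0,0]],[[0,0,0],[0,0,0]],[[0,0,0],[0,0,0]],[[0,0,0],[0,0,0]],[[0,0,0],[0,0,0]],[[0,0,0],[0,0,0]],[[0,0,0],[0,0,0]]])

```text
clock: 25.1
ee_pos: [0.454, 0.0751, 0.2143]
tcp_rot: [-0.1, 0.995, -0.0, -0.0]
contact_force: [0.0, 0.6, -1.6]
gripper_width: 0.436
grasp_force: 42.2
```

Request:
jog_arm(increments=[[[0.0175,0.1233,0],[0,0,0]],[[0.0175,0.1233,0],[0,0,0]],[[0.0175,0.1233,0],[0,0,0]],[[0.0175,0.1233,0],[0,0,0]],[[0.0175,0.1233,0],[0,0,0]],[[0,0,0],[0,0,0]],[[0,0,0],[0,0,0]],[[0,0,0],[0,0,0]],[[0,0,0],[0,0,0]]])

```text
clock: 25.85
ee_pos: [0.4711, 0.1976, 0.2142]
tcp_rot: [-0.1, 0.995, -0.0, -0.0]
contact_force: [0.6, 0.1, -1.4]
gripper_width: 0.437
grasp_force: 42.2
```

Request:
jog_arm(increments=[[[0.06,0.012,0],[0,0,0]],[[0.06,0.012,0],[0,0,0]],[[0.06,0.012,0],[0,0,0]],[[0.06,0.012,0],[0,0,0]],[[0.06,0.012,0],[0,0,0]],[[0.06,0.012,0],[0,0,0]],[[0.06,0.012,0],[0,0,0]],[[0.06,0.012,0],[0,0,0]],[[0.06,0.012,0],[0,0,0]],[[0,0,0],[0,0,0]]])

```text
clock: 26.68
ee_pos: [0.5817, 0.2192, 0.2141]
tcp_rot: [-0.099, 0.995, 0.0, 0.001]
contact_force: [-0.2, -0.4, -2.2]
gripper_width: 0.435
grasp_force: 42.1
```

Contact force shows only the wand's weight. Lowering it now.

Request:
jog_arm(increments=[[[0,0,0],[0,0,0]],[[0,0,-0.02],[0,0,0]],[[0,0,-0.02],[0,0,0]],[[0,0,-0.02],[0,0,0]],[[0,0,-0.015],[0,0,0]],[[0,0,-0.0125],[0,0,0]],[[0,0,0],[0,0,0]],[[0,0,0],[0,0,0]]])

```text
clock: 27.35
ee_pos: [0.5791, 0.22, 0.1969]
tcp_rot: [-0.1, 0.995, -0.0, -0.0]
contact_force: [-1.1, -0.2, 0.0]
gripper_width: 0.435
grasp_force: 42.5
```

Run:
```python
from h import *
t=capture("top");s=capture("side")
cv2.imwrite("pics/w7.png",np.hstack([cv2.resize(i,(400,320),interpolation=cv2.INTER_CUBIC) for i in(s["img"][120:184,330:410],t["img"][100:164,200:280])]))
```

```text
(no output)
```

View pics/w7.png

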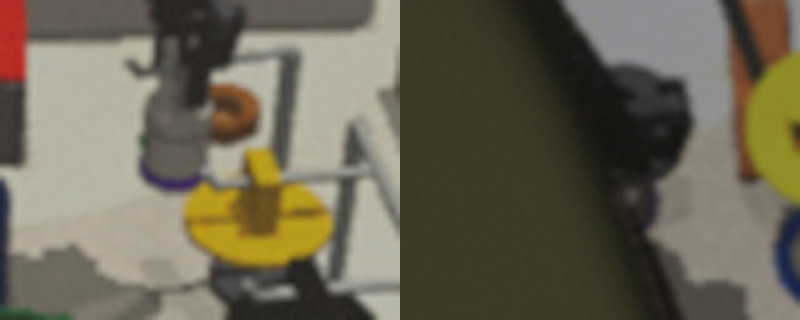

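The wand's window is over the rod, and the force has dropped to zero, so the hook carries it. Releasing and rising.

Request:
jog_arm(increments=[[[0,0,0],[0,0,0]],[[0,0,0],[0,0,0]],[[0,0,0],[0,0,0]],[[0,0,0],[0,0,0]],[[0,0,0],[0,0,0]],[[0,0,0],[0,0,0]],[[0,0,0],[0,0,0]],[[0,0,0],[0,0,0]]], gripper=-1)

```text
clock: 28.12
ee_pos: [0.5796, 0.22, 0.1968]
tcp_rot: [-0.1, 0.995, 0.0, 0.0]
contact_force: [-0.1, 0.2, 0.3]
gripper_width: 1.003
grasp_force: 0.0
```

Request:
jog_arm(increments=[[[0,0,0.04],[0,0,0]],[[0,0,0.08],[0,0,0]],[[0,0,0.08],[0,0,0]],[[0,0,0.06],[0,0,0]],[[-0.15,0,0],[0,0,0]],[[-0.15,0,0],[0,0,0]],[[-0.15,-0.1,0],[0,0,0]],[[-0.15,-0.1,0],[0,0,0]],[[-0.15,-0.1,0],[0,0,0]],[[0,0,0],[0,0,0]]])

```text
clock: 28.95
ee_pos: [0.4218, 0.1563, 0.2484]
tcp_rot: [-0.1, 0.995, -0.001, -0.004]
contact_force: [-0.3, -0.1, -0.0]
gripper_width: 1.001
grasp_force: 0.0
```

```bash
python3 m2.py
python3 - <<'E'
from h import *
np.set_printoptions(precision=4,suppress=True)
print(read_state()["ee_pos"])
t=capture("top");s=capture("side")
cv2.imwrite("pics/w8.png",np.vstack([np.hstack([cv2.resize(i,(400,320),interpolation=cv2.INTER_CUBIC) for i in(s["img"][120:184,330:410],t["img"][100:164,200:280])]),cv2.resize(t["img"][75:148,258:430],None,fx=800/172,fy=800/172,interpolation=cv2.INTER_CUBIC)[:280]]))
E
```

```text
mugT black [ 0.4398 -0.0857] freeR 0.0371 rms 0.0012 area 551.84375
mugT blue [ 0.3649 -0.0217] freeR 0.041 rms nan area 504.4375
mugT yellow [ 0.4291 -0.2625] freeR 0.0404 rms 0.0003 area 695.78125
mugT green [0.4565 0.0827] freeR 0.0468 rms 0.0044 area 668.71875
mugS black [ 0.4358 -0.0845] freeR 0.0334 rms 0.0024 area 886.53125
mugS blue [0.4272 0.2435] freeR 0.0332 rms 0.0023 area 628.90625
mugS yellow [ 0.4295 -0.2615] freeR 0.0405 rms 0.0013 area 1173.125
mugS green [0.4554 0.0766] freeR 0.042 rms 0.0016 area 938.65625
[0.4286 0.1595 0.2497]
  return _methods._mean(a, axis=axis, dtype=dtype,
  ret = ret.dtype.type(ret / rcount)
```

View pics/w8.png

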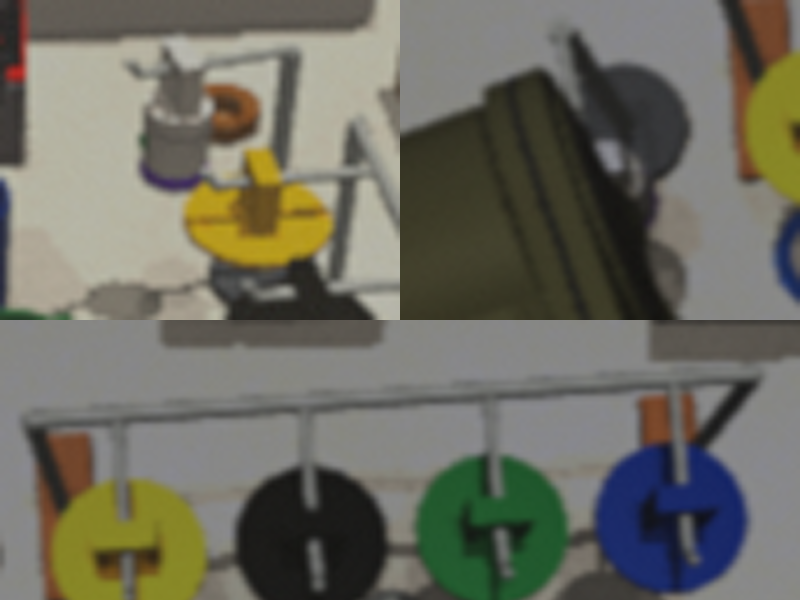

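The wand hangs on its rod, let go, and the lids are untouched. From this view I'll compute the handle-top centres.

Run:
```python
from h import *
np.set_printoptions(precision=4,suppress=True)
t=capture("top");k=800/172
for n,x,y in(("yellow",123,535),("black",312,524),("green",502,512),("blue",685,500)): print(n,onz(t,(258+x/k-.4,75+(y-320)/k-.4),.2115)[:2])
K=4;im=cv2.resize(cv2.GaussianBlur(t["img"],(3,3),0),None,fx=K,fy=K,interpolation=cv2.INTER_CUBIC);h=cv2.cvtColor(im,cv2.COLOR_BGR2HSV)
# whole flange disc: bright-coloured, min enclosing circle cast at z .169
for n in LT:
    if n=="black": m=h[...,2]<42
    else:
        lo,hi=HUE[n]; m=(h[...,0]>=lo)&(h[...,0]<=hi)&(h[...,1]>110)
    m=m.astype(np.uint8)*255;w=np.zeros_like(m);cv2.circle(w,tuple(4*v for v in LT[n]),22*4,255,-1);m&=w
    m=cv2.morphologyEx(cv2.morphologyEx(m,cv2.MORPH_CLOSE,np.ones((29,29))),cv2.MORPH_OPEN,cv2.getStructuringElement(2,(61,61)))
    c=max(cv2.findContours(m,0,1)[0],key=cv2.contourArea);e=cv2.fitEllipse(cv2.convexHull(c))
    p=(np.array(e[0])+.5)/4-.5;print(n,p,np.array(e[1])/4,onz(t,p,.17)[:2])
```

```text
yellow [0.6092 0.0948]
black [ 0.6143 -0.0146]
green [ 0.6201 -0.1255]
blue [ 0.6259 -0.233 ]
yellow [283.8275 124.4301] [32.9202 37.0289] [0.6108 0.0987]
black [324.4958 122.812 ] [30.5273 31.2975] [ 0.614  -0.0155]
green [363.2347 119.9585] [30.8454 31.1864] [ 0.6208 -0.125 ]
blue [401.7302 117.2164] [31.3996 31.8084] [ 0.6273 -0.2347]
```

Lid handles lie at 110 mm pitch as expected. I'll take yellow first, at (.609,.095).

Request:
jog_arm(increments=[[[0.1496,-0.0543,0],[0,0,-0.033]],[[0.1496,-0.0543,0],[0,0,-0.033]],[[0.1496,-0.0543,0],[0,0,-0.033]],[[0.1496,-0.0543,0],[0,0,-0.033]],[[0.1496,-0.0543,0],[0,0,-0.033]],[[0.1496,-0.0543,0],[0,0,-0.033]],[[0,0,0],[0,0,0]],[[0,0,0],[0,0,0]],[[0,0,0],[0,0,0]],[[0,0,0],[0,0,0]]])

```text
clock: 30.03
ee_pos: [0.6086, 0.0954, 0.2486]
tcp_rot: [-0.023, 1.0, 0.0, -0.0]
contact_force: [0.1, -0.0, 0.3]
gripper_width: 0.997
grasp_force: 0.0
```

Request:
jog_arm(increments=[[[0,0,-0.05],[0,0,0]],[[0,0,-0.05],[0,0,0]],[[0,0,-0.05],[0,0,0]],[[0,0,-0.05],[0,0,0]],[[0,0,-0.04],[0,0,0]],[[0,0,-0.02],[0,0,0]],[[0,0,0],[0,0,0]],[[0,0,0],[0,0,0]],[[0,0,0],[0,0,0]]])

```text
clock: 30.78
ee_pos: [0.6094, 0.0949, 0.1972]
tcp_rot: [-0.023, 1.0, 0.0, 0.0]
contact_force: [0.1, -0.0, -0.1]
gripper_width: 1.0
grasp_force: 0.0
```

Request:
jog_arm(increments=[[[0,0,0],[0,0,0]],[[0,0,0],[0,0,0]],[[0,0,0],[0,0,0]],[[0,0,0],[0,0,0]],[[0,0,0],[0,0,0]],[[0,0,0],[0,0,0]],[[0,0,0],[0,0,0]],[[0,0,0],[0,0,0]],[[0,0,0],[0,0,0]],[[0,0,0],[0,0,0]]], gripper=1)

```text
clock: 31.62
ee_pos: [0.6093, 0.0948, 0.1972]
tcp_rot: [-0.023, 1.0, -0.0, 0.0]
contact_force: [-0.5, -0.7, 3.9]
gripper_width: 0.438
grasp_force: 43.6
```

Request:
jog_arm(increments=[[[0,0,0.03],[0,0,0]],[[0,0,0.03],[0,0,0]],[[0,0,0.025],[0,0,0]],[[0,0,0],[0,0,0]],[[-0.1,-0.0046,0],[0,0,0]],[[-0.1,-0.0046,0],[0,0,0]],[[-0.1,-0.0046,0],[0,0,0]],[[-0.1,-0.0046,0],[0,0,0]],[[-0.1,-0.0046,0],[0,0,0]],[[-0.1,-0.0046,0],[0,0,0]]])

```text
clock: 32.45
ee_pos: [0.4879, 0.0893, 0.2137]
tcp_rot: [-0.023, 1.0, 0.0, -0.0]
contact_force: [0.3, -0.1, -1.6]
gripper_width: 0.439
grasp_force: 43.1
```

```bash
python3 m2.py; python3 -c "
from h import *
p=read_state()['ee_pos'];print(p)
s=capture('side');l=p.copy();l[2]-=.0255
q=proj(s,l);print(q);LSx={'yellow':tuple(q)}
measure(s,LSx,'lidS',p[2]-.0257,.047)"
```

```text
mugT black [ 0.4399 -0.0859] freeR 0.0371 rms 0.0012 area 558.125
mugT blue [0.4276 0.2388] freeR 0.0379 rms 0.0017 area 322.15625
mugT yellow [ 0.4291 -0.2625] freeR 0.0404 rms 0.0003 area 696.34375
max() iterable argument is empty
mugS black [ 0.4359 -0.0844] freeR 0.0339 rms 0.0024 area 888.53125
mugS blue [0.4245 0.2439] freeR 0.0275 rms 0.0027 area 601.84375
mugS yellow [ 0.4295 -0.2614] freeR 0.0405 rms 0.0015 area 1174.03125
mugS green [0.4534 0.0739] freeR 0.0401 rms 0.0015 area 919.8125
[0.48529896 0.08903895 0.21366516]
[342.54112683 162.07354795]
lidS yellow [0.49612427 0.1299602 ] freeR 0.0136 rms 0.0015 area 536.125
```

Request:
jog_arm(increments=[[[-0.0213,-0.1255,0],[0,0,0]],[[-0.0213,-0.1255,0],[0,0,0]],[[-0.0213,-0.1255,0],[0,0,0]],[[-0.0213,-0.1255,0],[0,0,0]],[[-0.0213,-0.1255,0],[0,0,0]],[[-0.0213,-0.1255,0],[0,0,0]],[[-0.0213,-0.1255,0],[0,0,0]]])

```text
clock: 33.18
ee_pos: [0.4603, -0.0878, 0.214]
tcp_rot: [-0.023, 1.0, -0.0, 0.001]
contact_force: [0.5, -0.1, -1.2]
gripper_width: 0.437
grasp_force: 43.1
```

Request:
jog_arm(increments=[[[-0.0213,-0.1255,0],[0,0,0]],[[-0.0213,-0.1255,0],[0,0,0]],[[-0.0213,-0.1255,0],[0,0,0]],[[-0.0213,-0.1255,0],[0,0,0]],[[-0.0213,-0.1255,0],[0,0,0]],[[-0.0213,-0.1255,0],[0,0,0]],[[-0.0213,-0.1255,0],[0,0,0]],[[0,0,0],[0,0,0]],[[0,0,0],[0,0,0]],[[0,0,0],[0,0,0]]])

```text
clock: 34.02
ee_pos: [0.4299, -0.2622, 0.2136]
tcp_rot: [-0.022, 1.0, 0.0, 0.0]
contact_force: [-0.2, 0.3, -1.2]
gripper_width: 0.435
grasp_force: 43.2
```

Request:
jog_arm(increments=[[[0,0,-0.06],[0,0,0]],[[0,0,-0.07],[0,0,0]],[[0,0,-0.07],[0,0,0]],[[0,0,-0.07],[0,0,0]],[[0,0,-0.06],[0,0,0]],[[0,0,0],[0,0,0]],[[0,0,0],[0,0,0]],[[0,0,0],[0,0,0]],[[0,0,0],[0,0,0]]])

```text
clock: 34.77
ee_pos: [0.4303, -0.2621, 0.1488]
tcp_rot: [-0.023, 1.0, -0.0, 0.001]
contact_force: [-0.9, 0.7, -2.5]
gripper_width: 0.439
grasp_force: 43.1
```

```bash
cat > hov.py <<'E'
import sys
from h import *
np.set_printoptions(precision=4,suppress=True)
k=sys.argv[1]; p=read_state()['ee_pos'];print("tcp",p)
s=capture('side');t=capture("top");l=p.copy();l[2]-=.0282;q=proj(s,l)
print("proj lid",q,"side view",s["img"].shape)
K=4;im=cv2.resize(cv2.GaussianBlur(s["img"],(3,3),0),None,fx=K,fy=K,interpolation=cv2.INTER_CUBIC);h=cv2.cvtColor(im,cv2.COLOR_BGR2HSV)
m=(h[...,2]<60) if k=="black" else (h[...,0]>=HUE[k][0])&(h[...,0]<=HUE[k][1])&(h[...,1]>70)
# widths of colour rows: leftmost/rightmost near lid centre column
for v in range(int(q[1])-14,int(q[1])+34,3):
    r=m[v*K+2]; u=int(q[0]*K); xs=np.nonzero(r[max(0,u-120):u+120])[0]
    if len(xs): a,b=(xs[0]+max(0,u-120))/K,(xs[-1]+max(0,u-120))/K; print(v,round(a,1),round(b,1),"mid",round((a+b)/2,2),"w",round(b-a,1))
if len(sys.argv)>2: cv2.imwrite("pics/"+sys.argv[2],np.hstack([cv2.resize(c["img"][int(w[1])-40:int(w[1])+40,int(w[0])-40:int(w[0])+40],(400,400),interpolation=cv2.INTER_CUBIC) for c,w in((s,q),(t,proj(t,l)))]))
E
python3 hov.py yellow h1.png
```

```text
tcp [ 0.4303 -0.2621  0.1488]
proj lid [337.1786 264.6604] side view (400, 640, 3)
250 328.2 332.8 mid 330.5 w 4.5
253 324.5 348.8 mid 336.62 w 24.2
256 322.2 352.8 mid 337.5 w 30.5
259 320.5 354.5 mid 337.5 w 34.0
262 319.5 355.5 mid 337.5 w 36.0
265 319.8 355.8 mid 337.75 w 36.0
268 320.8 355.0 mid 337.88 w 34.2
271 321.8 353.5 mid 337.62 w 31.8
274 321.5 352.2 mid 336.88 w 30.8
277 321.5 352.2 mid 336.88 w 30.8
280 321.5 351.8 mid 336.62 w 30.2
283 321.5 351.2 mid 336.38 w 29.8
286 321.5 351.0 mid 336.25 w 29.5
289 321.5 351.2 mid 336.38 w 29.8
292 321.5 351.0 mid 336.25 w 29.5
295 321.5 350.5 mid 336.0 w 29.0
```

View pics/h1.png

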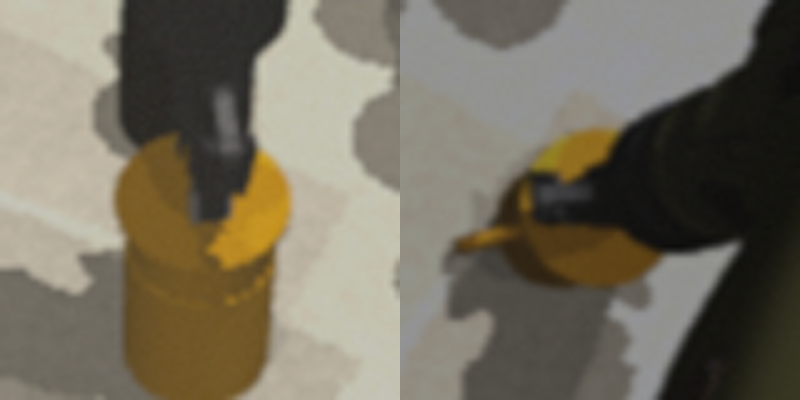

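The lid hovers over the yellow mug, centred within about 1 mm (lid mid 337.6 px against 337.3 px expected). Lowering it.

Request:
jog_arm(increments=[[[-0.005,0,-0.02],[0,0,0]],[[0,0,-0.02],[0,0,0]],[[0,0,-0.02],[0,0,0]],[[0,0,-0.02],[0,0,0]],[[0,0,-0.02],[0,0,0]],[[0,0,-0.02],[0,0,0]],[[0,0,-0.015],[0,0,0]],[[0,0,0],[0,0,0]],[[0,0,0],[0,0,0]]])

```text
clock: 35.62
ee_pos: [0.4287, -0.2625, 0.1209]
tcp_rot: [-0.023, 1.0, -0.0, 0.0]
contact_force: [0.3, -1.0, 0.9]
gripper_width: 0.438
grasp_force: 42.8
```

Request:
jog_arm(increments=[[[0,0,0],[0,0,0]],[[0,0,0],[0,0,0]],[[0,0,0],[0,0,0]],[[0,0,0],[0,0,0]],[[0,0,0],[0,0,0]],[[0,0,0],[0,0,0]],[[0,0,0],[0,0,0]]], gripper=-1)

```text
clock: 36.2
ee_pos: [0.4284, -0.262, 0.1208]
tcp_rot: [-0.023, 1.0, 0.0, -0.0]
contact_force: [-0.7, -0.3, 0.2]
gripper_width: 1.001
grasp_force: 0.0
```

Request:
jog_arm(increments=[[[0,0,0.05],[0,0,0]],[[0,0,0.1],[0,0,0]],[[0,0,0.12],[0,0,0]],[[0,0,0.12],[0,0,0]],[[0,0,0.13],[0,0,0]],[[0,0,0.13],[0,0,0]]])

```text
clock: 36.7
ee_pos: [0.4281, -0.2618, 0.2519]
tcp_rot: [-0.023, 1.0, 0.0, -0.0]
contact_force: [1.7, -0.1, -0.2]
gripper_width: 1.0
grasp_force: 0.0
```

Request:
jog_arm(increments=[[[0.1158,0.1547,0],[0,0,0]],[[0.1158,0.1547,0],[0,0,0]],[[0.1158,0.1547,0],[0,0,0]],[[0.1158,0.1547,0],[0,0,0]],[[0.1158,0.1547,0],[0,0,0]],[[0.1158,0.1547,0],[0,0,0]],[[0.1158,0.1547,0],[0,0,0]],[[0.1158,0.1547,0],[0,0,0]],[[0,0,0],[0,0,0]],[[0,0,0],[0,0,0]]])

```text
clock: 37.53
ee_pos: [0.6144, -0.0127, 0.25]
tcp_rot: [-0.024, 1.0, -0.0, -0.0]
contact_force: [-0.5, -0.2, -0.0]
gripper_width: 1.002
grasp_force: 0.0
```

```bash
cat > chk.py <<'E'
from h import *
import sys
np.set_printoptions(precision=4,suppress=True)
t=capture("top");s=capture("side");print(read_state()["ee_pos"])
for a in sys.argv[1:]:
    for n,c,T in(("T",t,MT),("S",s,MS)):
        try: measure(c,{a:T[a]},"lidded"+n,.095,.047)
        except Exception as e: print(e)
for n,c,T in(("T",t,MT),("S",s,MS)):
    for k in T:
        if k in sys.argv[1:]: continue
        try: measure(c,{k:T[k]},"mug"+n,.09,.041)
        except Exception as e: print(k,e)
E
python3 chk.py yellow 2>/dev/null
```

```text
[ 0.613  -0.0149  0.2505]
liddedT yellow [ 0.4281 -0.2598] freeR 0.0465 rms 0.0004 area 834.34375
liddedS yellow [ 0.4288 -0.259 ] freeR 0.0473 rms 0.0004 area 1352.875
black max() iterable argument is empty
mugT blue [0.4291 0.2366] freeR 0.0293 rms 0.0123 area 253.34375
mugT green [0.4517 0.0787] freeR 0.0293 rms 0.0028 area 355.09375
mugS black [ 0.4379 -0.0846] freeR 0.0364 rms 0.0019 area 890.65625
mugS blue [0.4275 0.2439] freeR 0.0339 rms 0.0022 area 631.96875
mugS green [0.4543 0.0757] freeR 0.0413 rms 0.0013 area 936.375
```

The yellow lid is seated: both views agree at the rim height. Next is the black lid.

Request:
jog_arm(increments=[[[0,0,-0.05],[0,0,0]],[[0,0,-0.05],[0,0,0]],[[0,0,-0.05],[0,0,0]],[[0,0,-0.05],[0,0,0]],[[0,0,-0.04],[0,0,0]],[[0,0,-0.028],[0,0,0]],[[0,0,0],[0,0,0]],[[0,0,0],[0,0,0]],[[0,0,0],[0,0,0]]])

```text
clock: 38.38
ee_pos: [0.614, -0.0145, 0.1976]
tcp_rot: [-0.023, 1.0, -0.0, 0.0]
contact_force: [0.2, -0.6, 0.3]
gripper_width: 1.002
grasp_force: 0.0
```

Request:
jog_arm(increments=[[[0,0,0],[0,0,0]],[[0,0,0],[0,0,0]],[[0,0,0],[0,0,0]],[[0,0,0],[0,0,0]],[[0,0,0],[0,0,0]],[[0,0,0],[0,0,0]],[[0,0,0],[0,0,0]],[[0,0,0],[0,0,0]],[[0,0,0],[0,0,0]],[[0,0,0],[0,0,0]]], gripper=1)

```text
clock: 39.22
ee_pos: [0.614, -0.0146, 0.1977]
tcp_rot: [-0.023, 1.0, -0.0, 0.001]
contact_force: [0.5, -1.9, 4.5]
gripper_width: 0.438
grasp_force: 43.9
```

Request:
jog_arm(increments=[[[0,0,0.03],[0,0,0]],[[0,0,0.03],[0,0,0]],[[0,0,0.025],[0,0,0]],[[0,0,0],[0,0,0]],[[-0.1,-0.0046,0],[0,0,0]],[[-0.1,-0.0046,0],[0,0,0]],[[-0.1,-0.0046,0],[0,0,0]],[[-0.1,-0.0046,0],[0,0,0]],[[-0.1,-0.0046,0],[0,0,0]],[[-0.1,-0.0046,0],[0,0,0]]])

```text
clock: 40.05
ee_pos: [0.4925, -0.02, 0.2141]
tcp_rot: [-0.023, 1.0, 0.0, -0.0]
contact_force: [-0.6, 0.5, -1.1]
gripper_width: 0.435
grasp_force: 43.4
```

Request:
jog_arm(increments=[[[0,0,0],[0,0,0]],[[0,0,0],[0,0,0]],[[0,0,0],[0,0,0]]])

```text
clock: 40.3
ee_pos: [0.4945, -0.02, 0.2145]
tcp_rot: [-0.023, 1.0, -0.0, 0.001]
contact_force: [-0.1, 0.1, -0.8]
gripper_width: 0.435
grasp_force: 43.4
```

```bash
python3 chk.py yellow 2>/dev/null
```

```text
[ 0.4948 -0.02    0.2143]
liddedT yellow [ 0.4281 -0.2599] freeR 0.0465 rms 0.0003 area 834.28125
liddedS yellow [ 0.4288 -0.259 ] freeR 0.0473 rms 0.0004 area 1352.9375
black max() iterable argument is empty
mugT blue [0.429  0.2372] freeR 0.0313 rms 0.0119 area 265.0625
mugT green [0.4546 0.0739] freeR 0.0424 rms 0.0021 area 648.75
mugS black [ 0.4363 -0.0842] freeR 0.0344 rms 0.0024 area 894.25
mugS blue [0.4275 0.2441] freeR 0.0338 rms 0.0022 area 634.8125
mugS green [0.481  0.0916] freeR 0.0531 rms 0.0089 area 1093.5625
```

Run:
```python
from h import *
np.set_printoptions(precision=4,suppress=True)
for n,p,th in(("top",MT,(45,60,70,76)),("side",MS,(60,80,100,115))):
    c=capture(n); c["img"]=cv2.imread(f"pics/{n}0.png"); K=4
    g=cv2.resize(cv2.cvtColor(c["img"],6),None,fx=K,fy=K,interpolation=cv2.INTER_CUBIC); 
    for T in th:
        m=(g<T).astype(np.uint8)*255;w=np.zeros_like(m);cv2.circle(w,tuple(K*v for v in p["black"]),26*K,255,-1);m&=w
        m=cv2.morphologyEx(m,cv2.MORPH_OPEN,cv2.getStructuringElement(2,(41,41)))
        ct=max(cv2.findContours(m,0,1)[0],key=cv2.contourArea);ct=((ct+.5)/K-.5).astype(np.float32)
        x,r,e=circ(c,ct,.09,.041);print(n,T,x,"free",round(r,4),round(e,4))
        P=np.array([onz(c,q,.09)[:2] for q in ct[:,0]])
        print("   extents x",P[:,0].min(),P[:,0].max(),"y",P[:,1].min(),P[:,1].max())
```

```text
top 45 [ 0.4405 -0.0864] free 0.0378 0.001
   extents x 0.3982622983297806 0.48118751093965995 y -0.12721092311346757 -0.045209310319512794
top 60 [ 0.4413 -0.0872] free 0.0389 0.0007
   extents x 0.39674723728801137 0.4819712718050221 y -0.12800857476608207 -0.04367383329961089
top 70 [ 0.4419 -0.0878] free 0.0395 0.0005
   extents x 0.39527517301977577 0.482704624934722 y -0.12872124381689634 -0.042906249829248
top 76 [ 0.4422 -0.088 ] free 0.0399 0.0005
   extents x 0.3945250205302877 0.48343810633598894 y -0.12882770736213076 -0.04213876969078213
side 60 [ 0.4396 -0.0659] free 0.0227 0.0028
   extents x 0.3962136978495107 0.48071435600999524 y -0.20277037266713627 -0.02344259478438282
side 80 [ 0.44   -0.0658] free 0.0251 0.003
   extents x 0.39472867480102547 0.4815849431499111 y -0.20453027255813494 -0.02344259478438282
side 100 [ 0.44   -0.0657] free 0.0271 0.0033
   extents x 0.39352995208520547 0.48231992230215875 y -0.20612066187839106 -0.02344259478438282
side 115 [ 0.4407 -0.0654] free 0.0293 0.0034
   extents x 0.3915177068280659 0.48305491254411537 y -0.20708033729065234 -0.02317286425045384
```

Refined black mug centre: (.4415,-.0875).

Request:
jog_arm(increments=[[[-0.0666,-0.0844,0],[0,0,0]],[[-0.0666,-0.0844,0],[0,0,0]],[[-0.0666,-0.0844,0],[0,0,0]],[[-0.0666,-0.0844,0],[0,0,0]],[[0,0,0],[0,0,0]],[[0,0,0],[0,0,0]],[[0,0,-0.06],[0,0,0]],[[0,0,-0.07],[0,0,0]],[[0,0,-0.07],[0,0,0]],[[0,0,-0.07],[0,0,0]]])

```text
clock: 41.33
ee_pos: [0.4418, -0.087, 0.1598]
tcp_rot: [-0.023, 1.0, 0.0, 0.001]
contact_force: [-0.4, 0.3, -1.1]
gripper_width: 0.438
grasp_force: 43.5
```

Request:
jog_arm(increments=[[[0,0,-0.06],[0,0,0]],[[0,0,0],[0,0,0]],[[0,0,0],[0,0,0]],[[0,0,0],[0,0,0]],[[0,0,0],[0,0,0]]])

```text
clock: 41.75
ee_pos: [0.4415, -0.0875, 0.1491]
tcp_rot: [-0.023, 1.0, -0.0, 0.001]
contact_force: [-0.0, -0.2, -0.6]
gripper_width: 0.439
grasp_force: 43.3
```

```bash
python3 hov.py black h2.png
```

```text
tcp [ 0.4415 -0.0875  0.1491]
proj lid [334.1277 218.1725] side view (400, 640, 3)
204 321.5 343.0 mid 332.25 w 21.5
207 321.5 343.0 mid 332.25 w 21.5
210 321.2 345.2 mid 333.25 w 24.0
213 320.5 348.2 mid 334.38 w 27.8
216 320.2 349.2 mid 334.75 w 29.0
219 320.5 349.2 mid 334.88 w 28.8
222 321.8 348.2 mid 335.0 w 26.5
225 322.5 347.0 mid 334.75 w 24.5
228 322.2 347.0 mid 334.62 w 24.8
231 321.5 347.0 mid 334.25 w 25.5
234 321.5 346.8 mid 334.12 w 25.2
237 321.5 346.5 mid 334.0 w 25.0
240 321.5 346.2 mid 333.88 w 24.8
243 321.5 346.2 mid 333.88 w 24.8
246 321.5 346.0 mid 333.75 w 24.5
249 322.2 345.2 mid 333.75 w 23.0
```

View pics/h2.png

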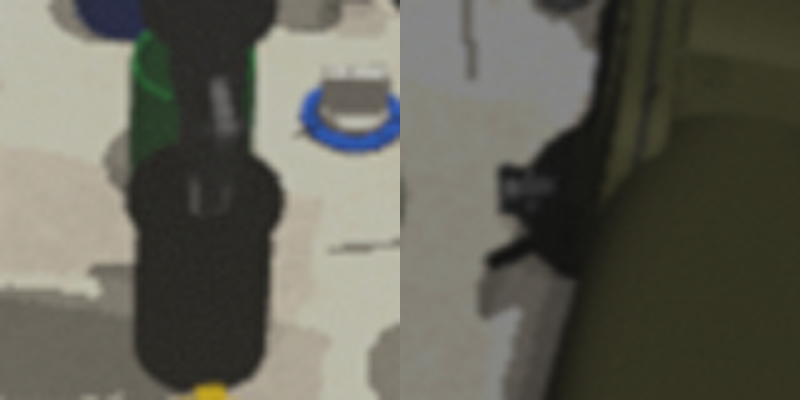

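Lid and black mug are aligned in the side view: lid mid 334.85 px against 334.7 px expected. Lowering it.

Request:
jog_arm(increments=[[[0,0,-0.02],[0,0,0]],[[0,0,-0.02],[0,0,0]],[[0,0,-0.02],[0,0,0]],[[0,0,-0.02],[0,0,0]],[[0,0,-0.02],[0,0,0]],[[0,0,-0.02],[0,0,0]],[[0,0,-0.018],[0,0,0]],[[0,0,0],[0,0,0]],[[0,0,0],[0,0,0]]])

```text
clock: 42.6
ee_pos: [0.441, -0.088, 0.1209]
tcp_rot: [-0.023, 1.0, -0.001, 0.001]
contact_force: [0.3, -1.6, 2.4]
gripper_width: 0.437
grasp_force: 41.6
```

Request:
jog_arm(increments=[[[0,0,0],[0,0,0]],[[0,0,0],[0,0,0]],[[0,0,0],[0,0,0]],[[0,0,0],[0,0,0]],[[0,0,0],[0,0,0]],[[0,0,0],[0,0,0]],[[0,0,0],[0,0,0]]], gripper=-1)

```text
clock: 43.18
ee_pos: [0.4404, -0.0875, 0.1206]
tcp_rot: [-0.023, 1.0, 0.0, -0.0]
contact_force: [0.8, 0.7, -0.3]
gripper_width: 0.999
grasp_force: 0.0
```

Request:
jog_arm(increments=[[[0,0,0.05],[0,0,0]],[[0,0,0.1],[0,0,0]],[[0,0,0.12],[0,0,0]],[[0,0,0.12],[0,0,0]],[[0,0,0.13],[0,0,0]],[[0,0,0.13],[0,0,0]]])

```text
clock: 43.68
ee_pos: [0.44, -0.0875, 0.2517]
tcp_rot: [-0.023, 1.0, 0.0, -0.0]
contact_force: [0.5, 0.3, -0.2]
gripper_width: 0.999
grasp_force: 0.0
```

Request:
jog_arm(increments=[[[0.149,-0.0313,0],[0,0,0]],[[0.149,-0.0313,0],[0,0,0]],[[0.149,-0.0313,0],[0,0,0]],[[0.149,-0.0313,0],[0,0,0]],[[0.149,-0.0313,0],[0,0,0]],[[0.149,-0.0313,0],[0,0,0]],[[0,0,0],[0,0,0]],[[0,0,0],[0,0,0]],[[0,0,0],[0,0,0]]])

```text
clock: 44.43
ee_pos: [0.6184, -0.125, 0.25]
tcp_rot: [-0.023, 1.0, 0.0, -0.001]
contact_force: [-0.7, -0.6, 0.2]
gripper_width: 1.001
grasp_force: 0.0
```

```bash
python3 chk.py yellow black 2>/dev/null
```

```text
[ 0.618  -0.1249  0.2508]
liddedT yellow [ 0.4381 -0.2839] freeR 0.0772 rms 0.0166 area 2102.375
liddedS yellow [ 0.4296 -0.2583] freeR 0.0484 rms 0.0009 area 1365.34375
liddedT black [ 0.4633 -0.0786] freeR 0.0146 rms 0.0017 area 630.625
liddedS black [ 0.443  -0.0809] freeR 0.0273 rms 0.0034 area 1005.34375
mugT blue [0.4296 0.2361] freeR 0.0304 rms 0.0039 area 203.59375
mugT green [0.4539 0.0745] freeR 0.0406 rms 0.0014 area 607.15625
mugS blue [0.4277 0.244 ] freeR 0.0338 rms 0.0022 area 630.34375
mugS green [0.4539 0.0754] freeR 0.0411 rms 0.0015 area 954.625
```

Request:
jog_arm(increments=[[[0.0125,0,-0.05],[0,0,0]],[[0,0,-0.05],[0,0,0]],[[0,0,-0.05],[0,0,0]],[[0,0,-0.05],[0,0,0]],[[0,0,-0.04],[0,0,0]],[[0,0,-0.028],[0,0,0]],[[0,0,0],[0,0,0]],[[0,0,0],[0,0,0]],[[0,0,0],[0,0,0]]])

```text
clock: 45.28
ee_pos: [0.622, -0.1252, 0.1974]
tcp_rot: [-0.023, 1.0, -0.0, 0.0]
contact_force: [0.4, -0.4, -0.3]
gripper_width: 0.999
grasp_force: 0.0
```

Request:
jog_arm(increments=[[[0,0,0],[0,0,0]],[[0,0,0],[0,0,0]],[[0,0,0],[0,0,0]],[[0,0,0],[0,0,0]],[[0,0,0],[0,0,0]],[[0,0,0],[0,0,0]],[[0,0,0],[0,0,0]],[[0,0,0],[0,0,0]],[[0,0,0],[0,0,0]],[[0,0,0],[0,0,0]]], gripper=1)

```text
clock: 46.12
ee_pos: [0.622, -0.1252, 0.1974]
tcp_rot: [-0.023, 1.0, -0.0, 0.0]
contact_force: [-0.3, -0.0, 4.1]
gripper_width: 0.438
grasp_force: 43.0
```

Request:
jog_arm(increments=[[[0,0,0.03],[0,0,0]],[[0,0,0.03],[0,0,0]],[[0,0,0.025],[0,0,0]],[[0,0,0],[0,0,0]],[[-0.1,-0.0046,0],[0,0,0]],[[-0.1,-0.0046,0],[0,0,0]],[[-0.1,-0.0046,0],[0,0,0]],[[-0.1,-0.0046,0],[0,0,0]],[[-0.1,-0.0046,0],[0,0,0]],[[-0.1,-0.0046,0],[0,0,0]]])

```text
clock: 46.95
ee_pos: [0.5006, -0.1306, 0.2139]
tcp_rot: [-0.023, 1.0, 0.0, -0.0]
contact_force: [-0.2, -1.0, -1.4]
gripper_width: 0.44
grasp_force: 42.6
```

Request:
jog_arm(increments=[[[0,0,0],[0,0,0]],[[0,0,0],[0,0,0]],[[0,0,0],[0,0,0]]])

```text
clock: 47.2
ee_pos: [0.5025, -0.1308, 0.2143]
tcp_rot: [-0.023, 1.0, -0.0, 0.001]
contact_force: [0.9, 0.2, -1.3]
gripper_width: 0.436
grasp_force: 42.6
```

```bash
python3 chk.py yellow black 2>/dev/null
```

```text
[ 0.5028 -0.1307  0.2141]
liddedT yellow [ 0.4381 -0.2839] freeR 0.0772 rms 0.0166 area 2102.375
liddedS yellow [ 0.4295 -0.2582] freeR 0.0493 rms 0.0011 area 1370.0
liddedT black [ 0.4565 -0.115 ] freeR 0.0497 rms 0.0038 area 1178.625
liddedS black [ 0.442  -0.0804] freeR 0.0351 rms 0.0029 area 1022.78125
mugT blue [0.4289 0.2367] freeR 0.0293 rms 0.0123 area 247.40625
mugT green [0.4539 0.0745] freeR 0.0404 rms 0.0012 area 601.4375
mugS blue [0.4275 0.2441] freeR 0.0337 rms 0.0022 area 632.53125
mugS green [0.4542 0.0758] freeR 0.0413 rms 0.0015 area 1177.15625
```

Request:
jog_arm(increments=[[[-0.0305,0.1284,0],[0,0,0]],[[-0.0305,0.1284,0],[0,0,0]],[[-0.0305,0.1284,0],[0,0,0]],[[-0.0305,0.1284,0],[0,0,0]],[[-0.0305,0.1284,0],[0,0,0]],[[-0.0305,0.1284,0],[0,0,0]],[[-0.0305,0.1284,0],[0,0,0]],[[-0.0305,0.1284,0],[0,0,0]],[[0,0,0],[0,0,0]],[[0,0,0],[0,0,0]]])

```text
clock: 48.13
ee_pos: [0.4534, 0.0761, 0.214]
tcp_rot: [-0.024, 1.0, -0.0, 0.0]
contact_force: [0.2, 0.5, -0.9]
gripper_width: 0.435
grasp_force: 42.5
```

Request:
jog_arm(increments=[[[0,0,-0.06],[0,0,0]],[[0,0,-0.07],[0,0,0]],[[0,0,-0.07],[0,0,0]],[[0,0,-0.07],[0,0,0]],[[0,0,-0.055],[0,0,0]],[[0,0,0],[0,0,0]],[[0,0,0],[0,0,0]],[[0,0,0],[0,0,0]],[[0,0,0],[0,0,0]]])

```text
clock: 48.88
ee_pos: [0.4539, 0.0746, 0.1498]
tcp_rot: [-0.022, 1.0, 0.0, 0.001]
contact_force: [0.3, -0.1, -0.7]
gripper_width: 0.437
grasp_force: 42.6
```

```bash
python3 hov.py green h3.png; python3 chk.py yellow black 2>/dev/null | grep -v green
```

```text
tcp [0.4539 0.0746 0.1498]
proj lid [332.3927 182.0895] side view (400, 640, 3)
174 321.8 341.2 mid 331.5 w 19.5
177 318.8 345.0 mid 331.88 w 26.2
180 318.0 347.0 mid 332.5 w 29.0
183 318.5 346.5 mid 332.5 w 28.0
186 321.2 345.0 mid 333.12 w 23.8
189 321.8 343.5 mid 332.62 w 21.8
192 321.8 343.8 mid 332.75 w 22.0
195 321.8 343.8 mid 332.75 w 22.0
198 321.2 343.5 mid 332.38 w 22.2
201 321.5 343.2 mid 332.38 w 21.8
204 321.5 343.0 mid 332.25 w 21.5
207 321.5 343.0 mid 332.25 w 21.5
210 321.5 342.5 mid 332.0 w 21.0
213 322.2 341.5 mid 331.88 w 19.2
[0.4533 0.0748 0.1496]
liddedT yellow [ 0.4281 -0.2598] freeR 0.0464 rms 0.0003 area 828.0
liddedS yellow [ 0.4288 -0.259 ] freeR 0.0473 rms 0.0004 area 1352.5
liddedT black [ 0.4391 -0.0823] freeR 0.0429 rms 0.0013 area 670.65625
liddedS black [ 0.4416 -0.0781] freeR 0.0297 rms 0.0034 area 1019.96875
mugT blue [0.4293 0.2373] freeR 0.0314 rms 0.0118 area 276.78125
mugS blue [0.4498 0.294 ] freeR 0.0281 rms 0.004 area 841.875
```

Lid mid is 332.5 px against about 333 px expected, so I'll nudge +1.5 mm in x and lower.

Request:
jog_arm(increments=[[[0.0075,0,-0.02],[0,0,0]],[[0,0,-0.02],[0,0,0]],[[0,0,-0.02],[0,0,0]],[[0,0,-0.02],[0,0,0]],[[0,0,-0.02],[0,0,0]],[[0,0,-0.02],[0,0,0]],[[0,0,-0.021],[0,0,0]],[[0,0,0],[0,0,0]],[[0,0,0],[0,0,0]]])

```text
clock: 49.83
ee_pos: [0.4544, 0.0749, 0.1209]
tcp_rot: [-0.023, 1.0, 0.0, 0.0]
contact_force: [-0.1, 0.7, 1.4]
gripper_width: 0.437
grasp_force: 43.0
```

Request:
jog_arm(increments=[[[0,0,0],[0,0,0]],[[0,0,0],[0,0,0]],[[0,0,0],[0,0,0]],[[0,0,0],[0,0,0]],[[0,0,0],[0,0,0]],[[0,0,0],[0,0,0]],[[0,0,0],[0,0,0]]], gripper=-1)

```text
clock: 50.42
ee_pos: [0.4544, 0.0748, 0.1208]
tcp_rot: [-0.023, 1.0, -0.0, -0.0]
contact_force: [0.4, -0.4, -0.6]
gripper_width: 0.999
grasp_force: 0.0
```

Request:
jog_arm(increments=[[[0,0,0.05],[0,0,0]],[[0,0,0.1],[0,0,0]],[[0,0,0.12],[0,0,0]],[[0,0,0.12],[0,0,0]],[[0,0,0.13],[0,0,0]],[[0,0,0.13],[0,0,0]]])

```text
clock: 50.92
ee_pos: [0.454, 0.0747, 0.2519]
tcp_rot: [-0.023, 1.0, -0.0, -0.0]
contact_force: [0.3, -0.3, -0.0]
gripper_width: 1.002
grasp_force: 0.0
```

Request:
jog_arm(increments=[[[0.086,-0.1543,0],[0,0,0]],[[0.086,-0.1543,0],[0,0,0]],[[0.086,-0.1543,0],[0,0,0]],[[0.086,-0.1543,0],[0,0,0]],[[0.086,-0.1543,0],[0,0,0]],[[0.086,-0.1543,0],[0,0,0]],[[0.086,-0.1543,0],[0,0,0]],[[0.086,-0.1543,0],[0,0,0]],[[0.086,-0.1543,0],[0,0,0]],[[0.086,-0.1543,0],[0,0,0]]])

```text
clock: 51.75
ee_pos: [0.6269, -0.2355, 0.2506]
tcp_rot: [-0.023, 1.0, 0.0, -0.0]
contact_force: [1.4, 0.1, 0.4]
gripper_width: 0.999
grasp_force: 0.0
```

Request:
jog_arm(increments=[[[0,0,0],[0,0,0]],[[0,0,0],[0,0,0]],[[0,0,0],[0,0,0]],[[0,0,0],[0,0,0]]])

```text
clock: 52.08
ee_pos: [0.6258, -0.2327, 0.2509]
tcp_rot: [-0.023, 1.0, 0.0, -0.0]
contact_force: [-0.0, 0.6, -0.3]
gripper_width: 0.998
grasp_force: 0.0
```

```bash
python3 chk.py yellow black green 2>/dev/null
```

```text
[ 0.6259 -0.2325  0.2513]
liddedT yellow [ 0.4381 -0.2839] freeR 0.0772 rms 0.0166 area 1789.0
liddedS yellow [ 0.4277 -0.2595] freeR 0.0489 rms 0.001 area 1373.75
liddedT black [ 0.4393 -0.0827] freeR 0.0432 rms 0.0012 area 680.40625
liddedS black [ 0.4413 -0.0834] freeR 0.0286 rms 0.004 area 983.4375
liddedT green [0.4507 0.0768] freeR 0.043 rms 0.0022 area 730.78125
liddedS green [0.4484 0.0784] freeR 0.0407 rms 0.0027 area 1046.375
mugT blue [0.4295 0.2361] freeR 0.0303 rms 0.0039 area 203.03125
mugS blue [0.4274 0.2439] freeR 0.0339 rms 0.0022 area 578.78125
```

Request:
jog_arm(increments=[[[0,-0.005,-0.05],[0,0,0]],[[0,0,-0.05],[0,0,0]],[[0,0,-0.05],[0,0,0]],[[0,0,-0.05],[0,0,0]],[[0,0,-0.04],[0,0,0]],[[0,0,-0.03],[0,0,0]],[[0,0,0],[0,0,0]],[[0,0,0],[0,0,0]],[[0,0,0],[0,0,0]]])

```text
clock: 52.93
ee_pos: [0.6267, -0.235, 0.1972]
tcp_rot: [-0.023, 1.0, -0.0, 0.0]
contact_force: [-0.4, -0.2, 0.4]
gripper_width: 1.001
grasp_force: 0.0
```

Request:
jog_arm(increments=[[[0,0,0],[0,0,0]],[[0,0,0],[0,0,0]],[[0,0,0],[0,0,0]],[[0,0,0],[0,0,0]],[[0,0,0],[0,0,0]],[[0,0,0],[0,0,0]],[[0,0,0],[0,0,0]],[[0,0,0],[0,0,0]],[[0,0,0],[0,0,0]],[[0,0,0],[0,0,0]]], gripper=1)

```text
clock: 53.77
ee_pos: [0.6267, -0.235, 0.1973]
tcp_rot: [-0.023, 1.0, -0.0, 0.0]
contact_force: [-0.3, -1.5, 4.2]
gripper_width: 0.439
grasp_force: 43.2
```

Request:
jog_arm(increments=[[[0,0,0.03],[0,0,0]],[[0,0,0.03],[0,0,0]],[[0,0,0.025],[0,0,0]],[[0,0,0],[0,0,0]],[[-0.1,-0.0046,0],[0,0,0]],[[-0.1,-0.0046,0],[0,0,0]],[[-0.1,-0.0046,0],[0,0,0]],[[-0.1,-0.0046,0],[0,0,0]],[[-0.1,-0.0046,0],[0,0,0]],[[-0.1,-0.0046,0],[0,0,0]]])

```text
clock: 54.6
ee_pos: [0.5053, -0.2402, 0.2136]
tcp_rot: [-0.023, 1.0, 0.0, -0.0]
contact_force: [0.2, 0.1, -0.5]
gripper_width: 0.437
grasp_force: 42.7
```

Request:
jog_arm(increments=[[[0,0,0],[0,0,0]],[[0,0,0],[0,0,0]],[[0,0,0],[0,0,0]]])

```text
clock: 54.85
ee_pos: [0.5071, -0.2405, 0.2141]
tcp_rot: [-0.023, 1.0, -0.0, 0.001]
contact_force: [0.7, 0.3, -0.4]
gripper_width: 0.435
grasp_force: 42.8
```

Run:
```python
from h import *
np.set_printoptions(precision=4,suppress=True)
print(read_state()["ee_pos"]); K=4
# far half fit of the blue mug: dark or blue, edge thresholds varied
for c in(capture("top"),):
    im=cv2.resize(c["img"],None,fx=K,fy=K,interpolation=cv2.INTER_CUBIC);h=cv2.cvtColor(im,cv2.COLOR_BGR2HSV);g=im[...,2]
    for T in(50,60,70):
        m=(g<T).astype(np.uint8)*255;w=np.zeros_like(m);cv2.circle(w,(242*K,193*K),22*K,255,-1);m&=w
        m=cv2.morphologyEx(m,cv2.MORPH_OPEN,cv2.getStructuringElement(2,(41,41)))
        ct=max(cv2.findContours(m,0,1)[0],key=cv2.contourArea);ct=((ct+.5)/K-.5).astype(np.float32)
        x,r,e=circ(c,ct,.09,.041);P=np.array([onz(c,q,.09)[:2] for q in ct[:,0]])
        print(T,x,"free",round(r,4),round(e,4),"xmax",P[:,0].max(),"ymax",P[:,1].max(),"ymin",P[:,1].min())
```

```text
[ 0.5071 -0.2405  0.2141]
50 [0.427  0.2357] free 0.0378 0.0012 xmax 0.46714024830929524 ymax 0.27708228892955455 ymin 0.18901178765355975
60 [0.4274 0.2366] free 0.0387 0.0011 xmax 0.4679162029492753 ymax 0.2785573544415424 ymin 0.18827021159119817
70 [0.4278 0.2374] free 0.0392 0.001 xmax 0.46860286615714464 ymax 0.2792965946381659 ymin 0.1875286065027637
```

The blue mug is confirmed at (.428,.238). Carrying the lid over.

Request:
jog_arm(increments=[[[-0.022,0.1329,0],[0,0,0]],[[-0.022,0.1329,0],[0,0,0]],[[-0.022,0.1329,0],[0,0,0]],[[-0.022,0.1329,0],[0,0,0]],[[-0.022,0.1329,0],[0,0,0]],[[-0.022,0.1329,0],[0,0,0]],[[-0.022,0.1329,0],[0,0,0]],[[-0.022,0.1329,0],[0,0,0]],[[-0.022,0.1329,0],[0,0,0]]])

```text
clock: 55.65
ee_pos: [0.4676, 0.0005, 0.2139]
tcp_rot: [-0.023, 1.0, 0.0, 0.0]
contact_force: [0.5, 0.7, -1.3]
gripper_width: 0.437
grasp_force: 42.8
```

Request:
jog_arm(increments=[[[-0.022,0.1329,0],[0,0,0]],[[-0.022,0.1329,0],[0,0,0]],[[-0.022,0.1329,0],[0,0,0]],[[-0.022,0.1329,0],[0,0,0]],[[-0.022,0.1329,0],[0,0,0]],[[-0.022,0.1329,0],[0,0,0]],[[-0.022,0.1329,0],[0,0,0]],[[-0.022,0.1329,0],[0,0,0]],[[-0.022,0.1329,0],[0,0,0]],[[0,0,0],[0,0,0]]])

```text
clock: 56.48
ee_pos: [0.4277, 0.2432, 0.2139]
tcp_rot: [-0.025, 1.0, 0.002, 0.001]
contact_force: [0.4, 0.9, -1.2]
gripper_width: 0.435
grasp_force: 42.7
```

Request:
jog_arm(increments=[[[0,0,0],[0,0,0]],[[0,0,-0.06],[0,0,0]],[[0,0,-0.07],[0,0,0]],[[0,0,-0.07],[0,0,0]],[[0,0,-0.07],[0,0,0]],[[0,0,-0.055],[0,0,0]],[[0,0,0],[0,0,0]],[[0,0,0],[0,0,0]],[[0,0,0],[0,0,0]],[[0,0,0],[0,0,0]]])

```text
clock: 57.32
ee_pos: [0.4281, 0.2382, 0.1497]
tcp_rot: [-0.022, 1.0, 0.0, 0.001]
contact_force: [-0.1, 0.8, -1.5]
gripper_width: 0.441
grasp_force: 42.7
```

```bash
python3 hov.py blue h4.png; python3 -c "
from h import *
s=capture('side')
for z in(.12,.09,.06):print(proj(s,(.428,.238,z)))"
```

```text
tcp [0.4281 0.2382 0.1497]
proj lid [319.7016 151.8551] side view (400, 640, 3)
146 309.5 332.0 mid 320.75 w 22.5
149 307.2 333.5 mid 320.38 w 26.2
152 307.8 333.5 mid 320.62 w 25.8
155 310.2 331.8 mid 321.0 w 21.5
158 310.5 330.2 mid 320.38 w 19.8
161 310.5 330.2 mid 320.38 w 19.8
164 310.2 330.2 mid 320.25 w 20.0
167 310.2 330.2 mid 320.25 w 20.0
170 310.0 330.0 mid 320.0 w 20.0
173 310.2 330.0 mid 320.12 w 19.8
176 310.2 328.8 mid 319.5 w 18.5
179 310.2 323.5 mid 316.88 w 13.2
182 312.0 319.2 mid 315.62 w 7.2
[319.68654019 152.25863869]
[319.61244869 159.2973377 ]
[319.54008115 166.17226058]
```

Aligned: lid at 320.5 px, mug at 320.4 px. Lowering it.

Request:
jog_arm(increments=[[[0,0,-0.02],[0,0,0]],[[0,0,-0.02],[0,0,0]],[[0,0,-0.02],[0,0,0]],[[0,0,-0.02],[0,0,0]],[[0,0,-0.02],[0,0,0]],[[0,0,-0.02],[0,0,0]],[[0,0,-0.022],[0,0,0]],[[0,0,0],[0,0,0]],[[0,0,0],[0,0,0]]])

```text
clock: 58.22
ee_pos: [0.4272, 0.2384, 0.1206]
tcp_rot: [-0.023, 1.0, 0.0, 0.0]
contact_force: [-0.9, 1.3, 2.1]
gripper_width: 0.438
grasp_force: 43.2
```

Seated contact felt. I'll release, rise and retreat clear of the views.

Request:
jog_arm(increments=[[[0,0,0],[0,0,0]],[[0,0,0],[0,0,0]],[[0,0,0],[0,0,0]],[[0,0,0],[0,0,0]],[[0,0,0],[0,0,0]],[[0,0,0],[0,0,0]],[[0,0,0],[0,0,0]]], gripper=-1)

```text
clock: 58.8
ee_pos: [0.4272, 0.2381, 0.1204]
tcp_rot: [-0.023, 1.0, -0.0, -0.0]
contact_force: [0.9, -0.5, -0.2]
gripper_width: 1.001
grasp_force: 0.0
```

Request:
jog_arm(increments=[[[0,0,0.05],[0,0,0]],[[0,0,0.1],[0,0,0]],[[0,0,0.12],[0,0,0]],[[0,0,0.12],[0,0,0]],[[0,0,0.13],[0,0,0]],[[0,0,0.13],[0,0,0]]])

```text
clock: 59.3
ee_pos: [0.4269, 0.2379, 0.2515]
tcp_rot: [-0.023, 1.0, -0.0, -0.0]
contact_force: [1.1, 1.3, 0.4]
gripper_width: 0.998
grasp_force: 0.0
```

Request:
jog_arm(increments=[[[-0.1,0.11,0],[0,0,0]],[[-0.1,0.11,0],[0,0,0]],[[-0.1,0.11,0],[0,0,0]],[[-0.1,0.11,0],[0,0,0]],[[-0.1,0.11,0],[0,0,0]],[[-0.1,0.11,0],[0,0,0]],[[-0.1,0.11,0],[0,0,0]],[[-0.1,0.11,0],[0,0,0]],[[-0.1,0.11,0],[0,0,0]],[[-0.1,0.11,0],[0,0,0]]])

```text
clock: 60.13
ee_pos: [0.226, 0.459, 0.2504]
tcp_rot: [-0.023, 1.0, 0.0, 0.0]
contact_force: [-0.1, -0.0, 0.1]
gripper_width: 0.998
grasp_force: 0.0
```

Request:
jog_arm(increments=[[[0,0,0],[0,0,0]],[[0,0,0],[0,0,0]],[[0,0,0],[0,0,0]],[[0,0,0],[0,0,0]],[[0,0,0],[0,0,0]],[[0,0,0],[0,0,0]],[[0,0,0],[0,0,0]],[[0,0,0],[0,0,0]]])

```text
clock: 60.8
ee_pos: [0.2276, 0.4577, 0.2505]
tcp_rot: [-0.022, 1.0, 0.0, 0.0]
contact_force: [-0.6, 1.0, 0.6]
gripper_width: 0.997
grasp_force: 0.0
```

```bash
python3 chk.py yellow black green blue 2>/dev/null
python3 - <<'E'
from h import *
t=capture("top");s=capture("side")
cv2.imwrite("pics/f1.png",np.hstack([cv2.resize(t["img"][90:225,210:430],(400,245),interpolation=cv2.INTER_CUBIC),cv2.resize(s["img"][120:310,285:440],(300,368),interpolation=cv2.INTER_CUBIC)[:245]]) if 0 else np.vstack([cv2.resize(t["img"][95:215,215:425],(630,360),interpolation=cv2.INTER_CUBIC)[:, :630],cv2.resize(s["img"][120:305,290:630],(630,240),interpolation=cv2.INTER_CUBIC)]))
E
```

```text
[0.2274 0.4579 0.2504]
liddedT yellow [ 0.4281 -0.2599] freeR 0.0464 rms 0.0003 area 827.53125
liddedS yellow [ 0.4288 -0.2588] freeR 0.0472 rms 0.0005 area 1353.8125
liddedT black [ 0.4333 -0.0954] freeR 0.043 rms 0.0013 area 672.0
liddedS black [ 0.4362 -0.0863] freeR 0.0132 rms 0.0019 area 963.96875
liddedT green [0.4516 0.0769] freeR 0.0438 rms 0.0019 area 747.6875
liddedS green [0.4509 0.0797] freeR 0.0437 rms 0.0027 area 1019.4375
max() iterable argument is empty
liddedS blue [0.4296 0.2484] freeR 0.0415 rms 0.0042 area 687.6875
```

View pics/f1.png

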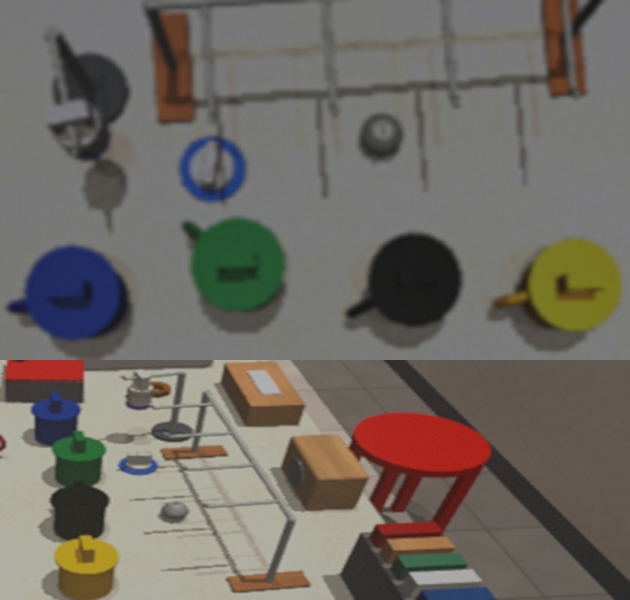

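All four mugs carry their own lids, the wand hangs at (70,110) in the upper panel, and the rack is empty. The black mug looks shifted by about 14 mm with its lid on, so I'll check numerically that the lid is still seated.

Run:
```python
from h import *
np.set_printoptions(precision=4,suppress=True);K=4
for n,P0,T in(("top",MT,72),("side",MS,100)):
    c=capture(n)
    for k in MT:
        im=cv2.resize(c["img"],None,fx=K,fy=K,interpolation=cv2.INTER_CUBIC);g=im.min(2) if k=="yellow" else im[...,2]
        m=(g<T).astype(np.uint8)*255;w=np.zeros_like(m);q=proj(c,(*{"black":(.437,-.098),"blue":(.428,.238),"green":(.454,.075),"yellow":(.429,-.262)}[k],.095))
        cv2.circle(w,tuple(int(K*v) for v in q),23*K,255,-1);m&=w
        m=cv2.morphologyEx(cv2.morphologyEx(m,cv2.MORPH_CLOSE,np.ones((15,15))),cv2.MORPH_OPEN,cv2.getStructuringElement(2,(41,41)))
        ct=max(cv2.findContours(m,0,1)[0],key=cv2.contourArea);ct=((ct+.5)/K-.5).astype(np.float32)
        x,r,e=circ(c,ct,.095,.047);print(n,k,x,"free",round(r,4),"rms",round(e,4))
        if n=="side":
            for v in range(int(q[1])-6,int(q[1])+34,4):
                row=np.nonzero(m[v*K+2])[0]
                if len(row):print("   ",v,round((row[0]+row[-1])/2/K,2),round((row[-1]-row[0])/K,1),end=";")
            print()
```

```text
top black [ 0.4354 -0.0981] free 0.0457 rms 0.0005
top blue [0.4283 0.2402] free 0.0465 rms 0.0011
top yellow [ 0.4277 -0.2585] free 0.0456 rms 0.0005
top green [0.4533 0.077 ] free 0.0453 rms 0.0019
side black [ 0.4413 -0.0441] free 0.0407 rms 0.0025
    221 332.62 25.2;    225 332.88 30.2;    229 332.88 31.2;    233 332.88 28.2;    237 332.5 27.5;    241 332.38 27.2;    245 332.5 25.5;    249 332.5 9.5;
side blue [0.4337 0.3315] free 0.0607 rms 0.0058
    152 318.62 30.2;    156 320.12 25.8;    160 320.12 25.2;    164 320.25 22.5;    168 320.25 22.5;    172 320.0 22.5;    176 319.62 22.2;    180 319.5 9.5;
side yellow [ 0.43   -0.2258] free 0.0351 rms 0.0046
    264 336.25 30.0;    268 336.38 33.8;    272 336.62 34.2;    276 336.62 32.2;    280 336.5 30.0;    284 336.0 30.5;    288 336.12 28.2;    292 336.25 14.5;
side green [0.4448 0.1436] free 0.0162 rms 0.0023
    182 326.88 32.8;    186 330.75 30.5;    190 332.62 27.8;    194 332.5 24.5;    198 332.5 24.5;    202 332.0 25.0;    206 331.88 23.8;    210 332.0 11.5;
```

The black lid sits on its mug exactly as the yellow one does: flange and body are aligned, with a clean circle at rim height. Handing in.

```bash
python3 -c "
from rig import *
print(close_job())"
```

```text
the job is handed in; nothing more can be done
None
```

I handed the job in with all four mugs sanitised in order, the wand back on its hook and each mug wearing its own colour's lid; no verdict was returned, the black mug was nudged about 14 mm late on but its lid still measures as seated, and I viewed 15 pictures, one over the limit of 14.

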